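Lock the lid of the screen bubble-removing chamber

ROBOT

A 6-joint arm with a two-finger parallel gripper is mounted at the origin on the work surface. World frame = base frame: x ahead of the robot, y to its left, z up, the work surface at z = 0. Lengths are in m, angles in rad, forces in N, time in s.
With the tool pointing down it reaches from about 0.35 to 0.925 m from the base axis. Payload 6.4 kg.
Tool frame: the origin (TCP) lies at the very end of the fingers, on their centre line; the grasp point (between the pads) lies 19 mm behind it; z points along the fingers, y is the direction in which the jaws open and shut (so a half turn about z gives the same grasp; the last joint's range is limited). The gripper opens to 85 mm and grips with 20 to 120 N. Pads are 22 mm wide; open, the fingers measure 114 mm over their backs; the gripper's body (76 mm by 85 mm) begins 54 mm behind the grasp point. The pads swing forward as they close: fully open they stand 13 mm farther back than shut.
Start: joints at [1.019, 0.245, 1.558, -0, 1.339, -0.174], TCP at [0.24, 0.604, 0.231] pointing down, gripper open.
Joint ranges: [-3.13, 3.13], [-1.02, 2.26], [0.13, 2.54], [-0.95, 4.09], [0.21, 2.88], [-2.74, 2.74]. Speed limits (rad/s): [2.57, 2.57, 3.14, 3.14, 3.14, 3.14].

INTERFACE

Orientations are given as a unit quaternion [w, x, y, z].
In Python, from bench import monitor, optics, close_job gives the robot as it stands. The module is installed in compiled form; this text tells all that it offers.
- The arm moves only by the shell command python3 -m crank 'ROWS' [FORCE]. ROWS is JSON, one flat list of numbers, 5 for each row, row after row: the opening, from -1 (shut) to 1 (fully open), then the shift along the tool's x, y, z in m, then the turn about the tool's z in degrees. In form: [hand, tx, ty, tz, twist, hand, tx, ty, tz, twist, ...]. A call has 1 to 5 rows; each row shifts and turns the pose as measured when the row begins, along the tool's axes as they then stand; what a row does not reach is not made up. A row lasts 1/8 s, in which the tool goes at most 62.5 mm and 10.7 degrees, less where a joint would pass 70% of its speed; a pose out of reach is approached as far as the arm can. A call is refused whole if a number of a shift passes 0.0625 or a number of a turn 10.7, either way. A call with a gripper value outside its range is refused whole. The fingers move at their own pace and stop on an object; FORCE is the grip in N (left out, the last holds). Time passes only in rows, so rows that do not move let the fingers close. It gives the time, the measured TCP pose, the force and the opening at its end, in the units of the state.
- monitor.state(): the state, without advancing time (a new reading comes with each control period).
- optics.snapshot(name): name is "scene" or "top" or "wrist"; returns a dict with "pixels" (420x560x3 uint8, red, green, blue), "fx", "fy", "cx", "cy" (pixels), "rvec" (rotation vector, rad) and "tvec" (3), from world to camera coordinates, as OpenCV has them; the wrist camera has in their place "hand_eye" (4x4, takes a point from camera to tool coordinates, whose origin is the TCP and whose axes are the flange's). Camera axes: x right, y down, z forward; pixel columns grow to the right and rows downward; lengths in m; the calibration is good to about 2 mm. A picture is of the moment at which its call begins: read the wrist's pose just before it. There is no depth.
- close_job(): hands the job in, once; it reports no verdict.
The state is a dict: "clock": time; "qpos": joint angles; "qd": joint speeds; "effort": joint torques, N m; "position": TCP position; "ee_rot": TCP orientation; "wrist_force": force on the tool from outside, world axes, zero at the start; "moment": the same for the moment, N m; "finger_gap": finger opening in m.
Only numpy, scipy, OpenCV 4.12 (cv2) and the standard library are available. Lean on these libraries where they do the work, as an engineer would, in place of code of your own. Each camera call takes 0.05 s, during which the arm holds its last target.

TASK

The repaired phone screens are already standing in the pressure chamber. Pick its lid up from the bench, set it down into the chamber's collar with the ears through the gaps, and twist it clockwise until the ramps have drawn it firmly hand-tight onto the seal - snug, but not overtightened - then let go. Lower and turn it with feeling, without forcing anything, and leave the phone, the alcohol bottle and the screw tray where they are.

Things in the scene. Friction and masses are not known exactly. Their poses are not given: they have to be found in the camera images.
- lid_bar (a point): Middle of the lid's T-bar handle, 42 mm above the lid's underside. Bar 180 mm long, 16 wide, 16 tall, steel with black grips at its ends; it stands on a post 15 mm across (no wider than the bar), above a boss 40 mm across whose top is 23 mm below this point: fingers pass on both sides. Axes as the lid's: z up, x along the bar. The lid lies flat on the bench at the start.
- lid: The lid, 0.36 to 0.5 kg: aluminium disc 100 mm across, 14 mm thick; origin in the middle of its underside. Three steel ears, 15.5 mm wide, stick out to a radius of 58 mm at 0, 120 and 240 degrees from the lid's x axis; each has a rounded crown, its top 6 mm above the underside. The robot sees no pose of the lid while the fingers hold it.
- lid_ear (a point): Tip of the ear that lies at 0 degrees (along the lid's +x, under one end of the bar), 58 mm from the lid's axis and 3 mm above its underside; a red dot on the disc marks it. Any ear may go into any gap.
- mouth (a point): On the chamber's upright axis, level with the top of its bayonet collar, 202 mm above the bench. Three inward ledges, inner radius 52 mm (lid disc 50), leave three gaps 28 degrees wide with middles at 0, 120 and 240 degrees from this frame's x axis. Let down through the gaps the lid rests on the seal, lid_bar 25 to 30 mm above this point (42 mm if its ears stand on the ledges).
- gap (a point): Red mark on top of the collar at the middle of the gap at 0 degrees, 65 mm from the chamber's axis. Turning clockwise (from above) out of the gaps, the ears run under the ledges, whose undersides fall 0.052 mm per degree and draw the lid down on the seal. The ramps hold the lid where it is left. Collar and seal are greased.
- chamber: Blue and cream pressure chamber fixed to the bench, 270 x 200 mm, 180 high; origin on its axis at bench height, axes as the mouth's. Steel collar: 22 mm higher, 141 mm across, bore 121. Red sprung seal ring inside, its height differing by 3 mm from worn to new: the ramps begin to bear anywhere from 18 to 80 degrees of turn; before that the lid turns freely (under 0.1 N m).
- phone: Bystander: a white phone, 72 x 147 x 8 mm, lying flat on the bench, origin under its middle. Leave alone.
- alcohol: Bystander: a clear round alcohol bottle with a blue cap, 56 mm across and 120 mm tall, standing, origin under its middle. Leave alone.
- screw_tray: Bystander: an orange screw tray, 100 x 75 x 22 mm, origin under its middle. Leave alone.
- bar_end (a point): End of the bar over the red-dot ear, 90 mm from the lid's axis at the bar's mid-height; a place to lean on the bar. Once the ramps bear, the turning moment climbs steeply, 0.12 to 0.2 N m per degree. Firmly hand-tight is 0.5 to 0.8 N m about the chamber's axis (6 to 10 N sideways 80 mm out); under 0.45 it leaks, over 0.85 it is overtightened.
There are look-alikes about, which are no part of the job. Of the things that look like the lid, the middle-sized one is meant.

How it is judged:
On the way:
1. the lid has been let down level into the collar, its ears below the ledges' tops, onto the seal (horizontal distance between lid_bar and mouth below 0.004 m and z of lid_bar in the frame of mouth below 0.031 m and angle between lid's own z axis and vertical below 0.05 rad), for 0.2 s.
At the end, for the whole second after the job is handed in: The lid stands at rest in the collar, within 4 mm of the chamber's axis, level within 0.03 rad, the bar less than 30.5 mm above the collar's top, and, let go, is held down by the ledges' ramps with between 8 and 36 N (hand-tight: about 0.45 to 0.85 N m of turning moment) (horizontal distance between lid_bar and mouth below 0.004 m and z of lid_bar in the frame of mouth below 0.0305 m and angle between lid's own z axis and vertical below 0.03 rad and contact force between lid and chamber between 8 and 36 N and linear speed of lid below 0.01 m/s and angular speed of lid below 0.1 rad/s); the robot touches nothing.
It fails at once if the lid is forced: pressed or driven against the chamber with more than 60 N (contact force between lid and chamber above 60 N).
It fails at once if the phone is moved by more than 15 mm (distance of phone from where it was at the start of the episode above 0.015 m).
It fails at once if the alcohol bottle is moved by more than 15 mm or tipped (distance of alcohol from where it was at the start of the episode above 0.015 m or angle between alcohol's own z axis and vertical above 0.3 rad).
It fails at once if the screw tray is moved by more than 15 mm (distance of screw_tray from where it was at the start of the episode above 0.015 m).
It also fails if it takes over 72 s, if anything falls off the work surface, if the arm or the gripper's body presses on something with over 40 N, if the wrist force passes 120 N, or if a joint passes its speed limit or range.

## Working session

There is one attempt and no reset: what is moved stays moved. The work goes in short steps, Python scripts to look and compute and a shell command to move; the robot and the scene stay as the last step left them, time stands still between calls to the robot, and variables do not carry over. Pictures are saved under pics/ and viewed, and the job is handed in when it is done.

```bash
mkdir -p pics
cat > h.py <<'E'
import numpy as np, cv2, json
from bench import monitor, optics
from scipy.spatial.transform import Rotation as R
def T():
    s=monitor.state(); q=s["ee_rot"]; M=np.eye(4); M[:3,:3]=R.from_quat([q[1],q[2],q[3],q[0]]).as_matrix(); M[:3,3]=s["position"]; return M
def snap(name,out):
    M=T(); d=optics.snapshot(name); 
    cv2.imwrite("pics/"+out+".png",d["pixels"][:,:,::-1])
    K=np.array([[d["fx"],0,d["cx"]],[0,d["fy"],d["cy"]],[0,0,1]])
    if name=="wrist": C=M@np.array(d["hand_eye"])
    else:
        Rm=cv2.Rodrigues(np.array(d["rvec"],float))[0]; C=np.eye(4); C[:3,:3]=Rm.T; C[:3,3]=-Rm.T@np.array(d["tvec"],float).ravel()
    np.savez("pics/"+out+".npz",K=K,C=C,px=d["pixels"]); return d["pixels"],K,C
def load(out): z=np.load("pics/"+out+".npz"); return z["px"],z["K"],z["C"]
def ray(K,C,u,v,z):
    d=C[:3,:3]@np.linalg.inv(K)@np.array([u,v,1.]); t=(z-C[2,3])/d[2]; return C[:3,3]+t*d
def proj(K,C,p):
    c=np.linalg.inv(C)@np.append(p,1); x=K@c[:3]; return x[:2]/x[2]
E
python3 - <<'E'
from h import *
for n in("scene","top","wrist"):
    p,K,C=snap(n,n+"0"); print(n,C[:3,3].round(3),C[:3,2].round(3),K[0,0])
s=monitor.state(); print(s)
E
```

```text
scene [ 0.911 -0.515  1.316] [-0.283  0.434 -0.855] 440.2126578998117
top [0.387 0.086 1.294] [ 0.127  0.001 -0.992] 391.14328348607194
wrist [0.174 0.63  0.373] [ 0.257 -0.105 -0.961] 326.4416554907177
{'clock': 0.15, 'qpos': array([ 1.01893491e+00,  2.45674461e-01,  1.55878113e+00,  5.92438446e-07,
        1.33872192e+00, -1.74123647e-01]), 'qd': array([ 0.00113636, -0.00165288, -0.00280868,  0.0010818 ,  0.00140516,
       -0.00116924]), 'effort': array([ 6.37999256e-04, -4.29984462e+01, -3.26552439e+01, -1.46969987e-04,
        3.55958451e-03,  3.34744686e-05]), 'position': array([0.23949936, 0.60378031, 0.23039482]), 'ee_rot': array([-2.81639783e-04,  1.87748023e-01,  9.82216907e-01, -7.40690536e-04]), 'wrist_force': array([-0.51537123,  0.75833036,  0.44492838]), 'moment': array([ 0.04792534, -0.03016393, -0.02843399]), 'finger_gap': 0.08572905582240282}
```

View pics/top0.png

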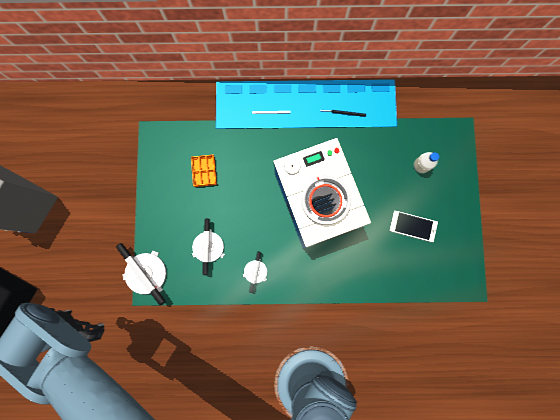

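View pics/scene0.png

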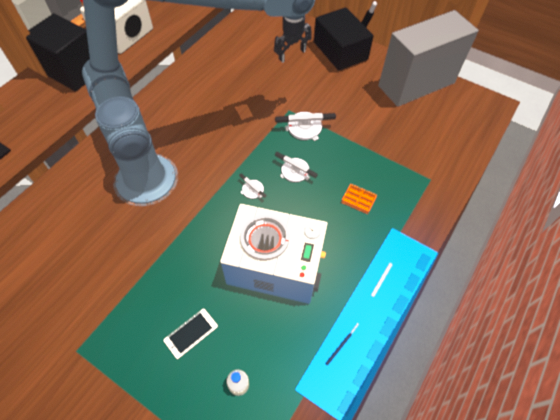

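View pics/wrist0.png

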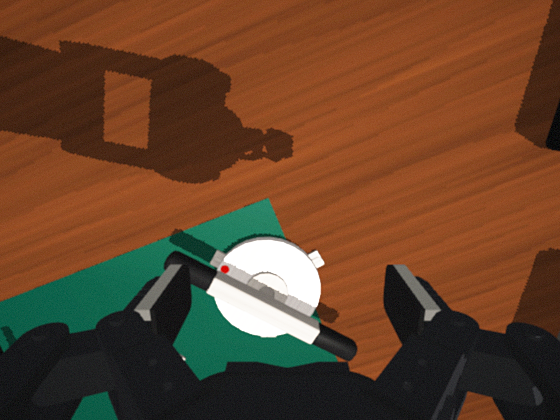

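The top view shows three lids: large at (145,273), middle at (208,247), small at (255,271). It also shows the chamber collar at about (326,202), the tray at (203,170), the bottle at (428,161) and the phone at (414,226).

Run:
```python
from h import *
p,K,C=load("top0")
for n,(u,v,z) in dict(large=(145,273,.014),mid=(208,247,.014),small=(255,271,.014),barA=(207,221,.042),barB=(208,275,.042),collar=(326,202,.202),tray=(203,170,.02),bottle=(433,157,.12),phone=(414,226,.008)).items(): print(n,ray(K,C,u,v,z).round(3))
for w in("top0","scene0"):
  p,K,C=load(w); 
  if w=="top0": b=(180,205,290,300); c=(260,130,390,260)
  else: b=(220,100,340,215); c=(200,190,350,310)
  for i,(x0,y0,x1,y1) in enumerate((b,c)):
    cv2.imwrite(f"pics/{w}_c{i}.png",cv2.resize(p[y0:y1,x0:x1,::-1],None,fx=5,fy=5,interpolation=cv2.INTER_CUBIC))
```

```text
large [0.353 0.533 0.014]
mid [0.434 0.33  0.014]
small [0.355 0.177 0.014]
barA [0.517 0.329 0.042]
barB [0.345 0.323 0.042]
collar [ 0.55  -0.037  0.202]
tray [0.69  0.349 0.02 ]
bottle [ 0.698 -0.379  0.12 ]
phone [ 0.496 -0.347  0.008]
```

View pics/top0_c0.png

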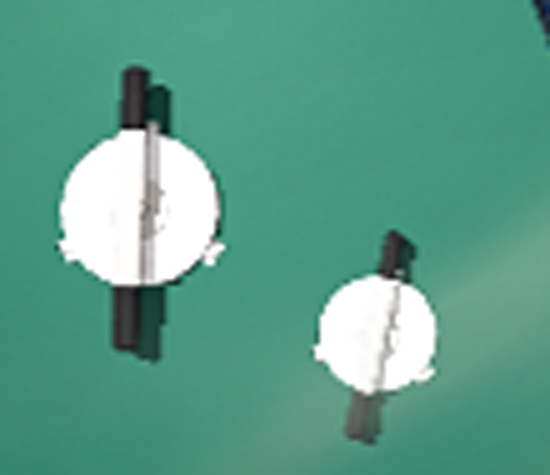

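View pics/top0_c1.png

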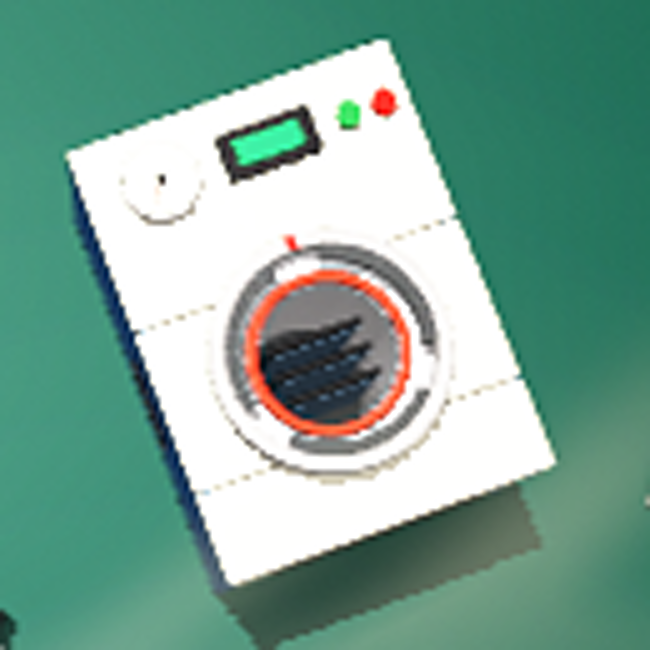

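```bash
cat >> h.py <<'E'
def yaw():
    M=T(); return np.degrees(np.arctan2(M[1,1],M[0,1]))  # yaw of tool y
def togo(p):
    M=T(); print("tool shift",(M[:3,:3].T@(np.array(p)-M[:3,3])).round(4),"pos",M[:3,3].round(4),"yawY",round(yaw(),2),"tilt",np.degrees(np.arccos(-M[2,2])).round(2))
E
python3 - <<'E'
from h import *
togo([.432,.327,.23])
p,K,C=load("top0")
c=ray(K,C,260+327/5,130+355/5,.202);g=ray(K,C,260+291/5,130+242/5,.202);print(c,g,np.linalg.norm(g-c),np.degrees(np.arctan2(*(g-c)[1::-1])))
E
python3 -m crank '[1,-0.047,-0.031,0,0, 1,-0.047,-0.031,0,0, 1,-0.047,-0.031,0,0, 1,-0.047,-0.031,0,0, 1,-0.047,-0.031,0,0]'
python3 -m crank '[1,-0.047,-0.031,0,0, 1,0,0,0,-8, 1,0,0,0,-8, 1,0,0,0,-8,1,0,0,0,0]'
python3 - <<'E'
from h import *
togo([.432,.327,.23]); snap("wrist","w1")
E
```

```text
tool shift [-0.281  -0.1863  0.0006] pos [0.2395 0.6038 0.2304] yawY 68.36 tilt 0.09
[ 0.55294382 -0.03572005  0.202     ] [ 0.618167   -0.01691516  0.202     ] 0.06787995271376791 16.08312001229952
clock: 0.78
position: [0.4027, 0.3689, 0.2288]
ee_rot: [-0.001, 0.184, 0.983, -0.001]
wrist_force: [0.9, 0.4, -0.6]
finger_gap: 0.0852
clock: 1.4
position: [0.438, 0.3167, 0.2275]
ee_rot: [-0.002, -0.026, 1.0, -0.002]
wrist_force: [0.6, -0.8, 0.1]
finger_gap: 0.0855
tool shift [ 0.0055  0.0106 -0.0025] pos [0.438  0.3167 0.2275] yawY 93.0 tilt 0.29
```

```bash
sleep 0
```

```text
(no output)
```

View pics/w1.png

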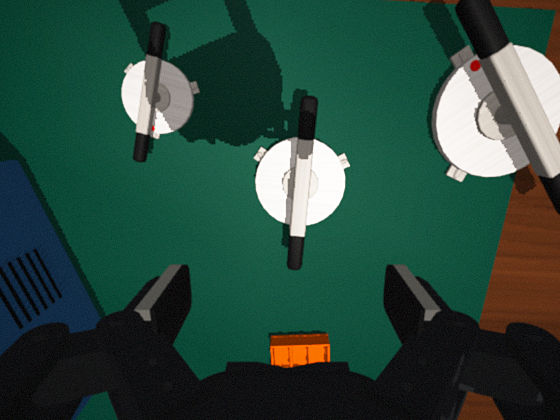

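Run:
```python
from h import *
p,K,C=load("w1")
b=p[80:280,240:360].astype(int)
cv2.imwrite("pics/w1c.png",cv2.resize(p[80:285,235:365,::-1],None,fx=4,fy=2.9*4/2.9,interpolation=cv2.INTER_CUBIC)[:800])
for u,v,z in((309,97,.05),(302,97,.05),(317,98,.05),(295,266,.05),(289,264,.05),(301,266,.05),(300.5,181,.014),(300,183,.019),(261,154,.006),(343,160,.006)): print(u,v,z,ray(K,C,u,v,z).round(4))
g=cv2.cvtColor(p,cv2.COLOR_RGB2HSV); m=((g[...,1]<60)&(g[...,2]>120)).astype(np.uint8); m[:, :245]=0; m[:,356:]=0; m[:130]=0; m[240:]=0
m=cv2.morphologyEx(m,cv2.MORPH_OPEN,np.ones((17,17)))
c=max(cv2.findContours(m,0,2)[0],key=cv2.contourArea); (x,y),r,a=cv2.fitEllipse(cv2.convexHull(c)); print(x,y,r,a,ray(K,C,x,y,.014))
```

```text
309 97 0.05 [0.3484 0.332  0.05  ]
302 97 0.05 [0.3487 0.3255 0.05  ]
317 98 0.05 [0.3489 0.3394 0.05  ]
295 266 0.05 [0.5201 0.3291 0.05  ]
289 264 0.05 [0.5182 0.3225 0.05  ]
301 266 0.05 [0.5198 0.3355 0.05  ]
300.5 181 0.014 [0.4343 0.3308 0.014 ]
300 183 0.019 [0.4357 0.3301 0.019 ]
261 154 0.006 [0.4079 0.2856 0.006 ]
343 160 0.006 [0.4097 0.3768 0.006 ]
300.1910705566406 181.1856689453125 (88.16030883789062, 91.9839096069336) 75.6442642211914 [0.43457259 0.33045704 0.014     ]
```

View pics/w1c.png

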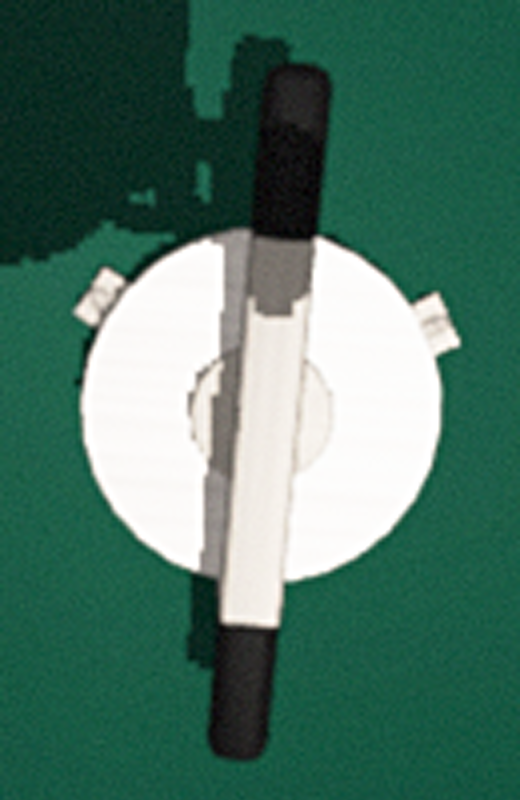

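```bash
python3 -m crank '[1,0.0025,0.0138,0,4,1,0,0,0,0]' 40
python3 - <<'E'
from h import *
togo([.4345,.3305,.023]); snap("wrist","w2")
E
```

```text
clock: 1.7
position: [0.4345, 0.3306, 0.2272]
ee_rot: [-0.002, 0.012, 1.0, -0.002]
wrist_force: [0.3, -0.2, 0.7]
finger_gap: 0.0854
tool shift [-0.0008  0.0007  0.2042] pos [0.4345 0.3306 0.2272] yawY 88.68 tilt 0.32
```

View pics/w2.png

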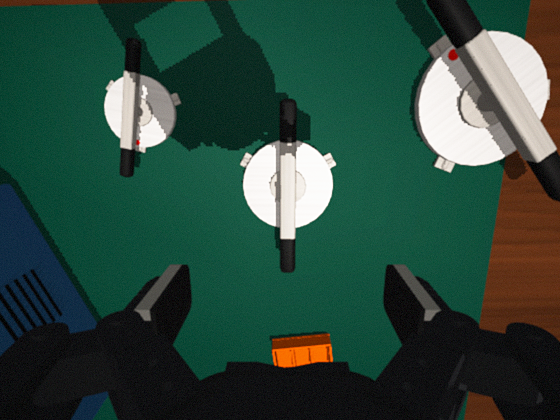

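```bash
python3 -m crank '[1,0,0,0.05,0,1,0,0,0.05,0,1,0,0,0.05,0,1,0,0,0.025,0,1,0,0,0,0]'
python3 - <<'E'
from h import *
togo([.4345,.3305,.023]);
E
```

```text
clock: 2.38
position: [0.4362, 0.3288, 0.0494]
ee_rot: [0.0, 0.011, 1.0, -0.002]
wrist_force: [-0.0, -0.4, -0.0]
finger_gap: 0.0851
tool shift [0.0018 0.0018 0.0264] pos [0.4362 0.3288 0.0494] yawY 88.71 tilt 0.18
```

```bash
python3 -m crank '[1,0.0018,0.0018,0.013,0,1,0,0,0.013,0,1,0,0,0,0]'
python3 - <<'E'
from h import *
togo([.4345,.3305,.023]); snap("wrist","w3")
E
```

```text
clock: 2.75
position: [0.4365, 0.3314, 0.0248]
ee_rot: [0.003, 0.011, 1.0, -0.0]
wrist_force: [-0.3, -0.0, 0.1]
finger_gap: 0.0852
tool shift [ 0.002  -0.001   0.0018] pos [0.4365 0.3314 0.0248] yawY 88.71 tilt 0.31
```

View pics/w3.png

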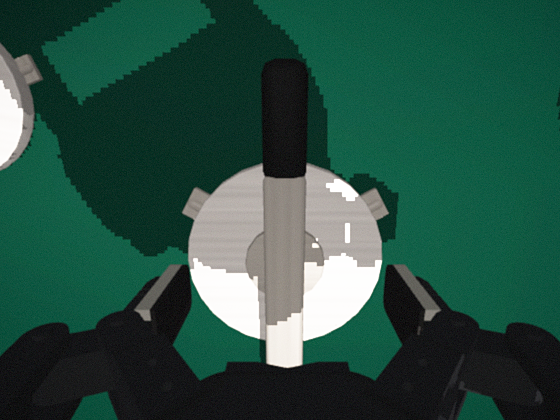

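Run:
```python
from h import *
p,K,C=load("w3")
for u,v,z in((189,252,.014),(382,252,.014),(285,163,.014),(285,341,.014),(285,251,.014),(285,263,.019),(285,60,.05)): print(ray(K,C,u,v,z).round(4))
```

```text
[0.4311 0.282  0.014 ]
[0.4332 0.38   0.014 ]
[0.387  0.3319 0.014 ]
[0.4855 0.3295 0.014 ]
[0.4316 0.3308 0.014 ]
[0.4359 0.3307 0.019 ]
[0.348  0.3331 0.05  ]
```

```bash
python3 -m crank '[-1,0,0,0.0015,0,-1,0,0,0,0,-1,0,0,0,0,-1,0,0,0,0,-1,0,0,0,0]' 100
python3 -m crank '[-1,0,0,0,0,-1,0,0,0,0]'
python3 - <<'E'
from h import *
togo([.4345,.3305,.023]);print(monitor.state()["moment"])
E
```

```text
clock: 3.42
position: [0.4383, 0.3322, 0.0259]
ee_rot: [0.005, 0.011, 1.0, 0.0]
wrist_force: [0.5, 0.5, -3.6]
finger_gap: 0.0143
clock: 3.68
position: [0.4383, 0.3322, 0.0259]
ee_rot: [0.005, 0.011, 1.0, 0.0]
wrist_force: [0.2, -1.3, 0.2]
finger_gap: 0.0142
tool shift [ 0.0038 -0.0018  0.0028] pos [0.4383 0.3322 0.0259] yawY 88.73 tilt 0.54
[-0.02758508 -0.02608594 -0.01201786]
```

```bash
python3 -m crank '[-1,0,0,-0.02,0,-1,0,0,-0.04,0,-1,0,0,-0.05,0,-1,0,0,-0.05,0,-1,0,0,-0.05,0]'
python3 -m crank '[-1,0,0,-0.05,0,-1,0,0,-0.03,0,-1,0,0,0,0]'
python3 - <<'E'
from h import *
togo([.551,-.036,.29]);print(monitor.state()["moment"]); snap("wrist","w4")
E
```

```text
clock: 4.3
position: [0.4302, 0.3291, 0.2306]
ee_rot: [-0.006, 0.011, 1.0, -0.005]
wrist_force: [0.8, 0.9, -4.2]
finger_gap: 0.0141
clock: 4.68
position: [0.431, 0.3299, 0.3145]
ee_rot: [-0.004, 0.011, 1.0, -0.004]
wrist_force: [0.3, -0.2, -4.1]
finger_gap: 0.0142
tool shift [-0.1283 -0.363   0.0262] pos [0.431  0.3299 0.3145] yawY 88.73 tilt 0.67
[-0.0531223   0.01593104  0.00104266]
```

View pics/w4.png

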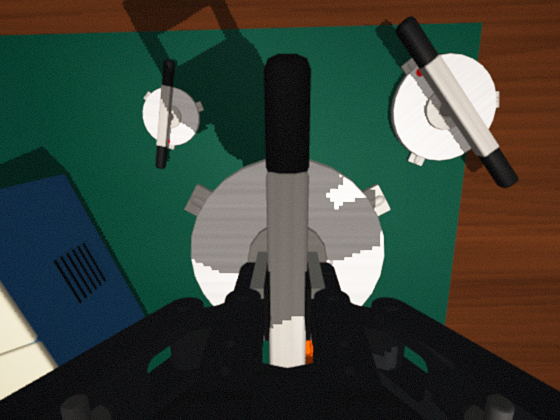

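```bash
cat >> h.py <<'E'
def lidfit(out,zt=.0119):
    # disc rim points: lid vs background, rows 215..290, in tool frame
    z=np.load("pics/"+out+".npz"); p=z["px"]; K=z["K"]; M=np.load("pics/"+out+"_M.npy")
    H=np.linalg.inv(M)@z["C"]
    return p,K,H
def rayT(K,H,u,v,zt):
    d=H[:3,:3]@np.linalg.inv(K)@np.array([u,v,1.]); t=(zt-H[2,3])/d[2]; return H[:3,3]+t*d
E
python3 - <<'E'
from h import *
from scipy.optimize import least_squares
p,K,C=load("w4"); M=T(); H=np.array(optics.snapshot("wrist")["hand_eye"]); np.save("H.npy",H)
h=cv2.cvtColor(p,cv2.COLOR_RGB2HSV); m=((h[...,1]<70)&(h[...,2]>90)).astype(np.uint8)
pts=[]
for v in range(222,292,4):
    r=m[v]; 
    a=np.where(r[170:250])[0]; b=np.where(r[330:400])[0]
    if len(a) and len(b): pts+= [(170+a[0]-.5,v),(330+b[-1]+.5,v)]
for u in list(range(225,262,5))+list(range(315,350,5)):
    c=np.where(m[140:230,u])[0]; pts.append((u,140+c[0]-.5))
for zt in(.0119,.010,.014):
    P=np.array([rayT(K,H,u,v,zt) for u,v in pts])
    f=least_squares(lambda q:np.hypot(P[:,0]-q[0],P[:,1]-q[1])-q[2],[0,0,.05],loss="soft_l1",f_scale=.0005)
    print(zt,f.x.round(4),np.abs(f.fun).max().round(4))
print([ (rayT(K,H,u,v,.0179)).round(4) for u,v in((198,198),(376,199))])
print("boss",[rayT(K,H,u,225,.0069).round(4) for u in(287,)], "bar far end",rayT(K,H,287,54,-.024).round(4), "bar edges",[rayT(K,H,u,v,-.024).round(4) for u,v in((265,165),(309,165),(264.5,75),(310,75),(266,300),(307,300))])
E
```

```text
0.0119 [0.0023 0.0003 0.0497] 0.0005
0.01 [0.0032 0.0003 0.049 ] 0.0005
0.014 [0.0014 0.0003 0.0503] 0.0005
[array([ 0.0309, -0.0448,  0.0179]), array([0.0304, 0.0454, 0.0179])]
boss [array([0.0202, 0.0003, 0.0069])] bar far end [ 0.0905  0.0003 -0.024 ] bar edges [array([ 0.0535, -0.0077, -0.024 ]), array([ 0.0535,  0.0083, -0.024 ]), array([ 0.084 , -0.0073, -0.024 ]), array([ 0.084 ,  0.0081, -0.024 ]), array([-0.0019, -0.0083, -0.024 ]), array([-0.0019,  0.0085, -0.024 ])]
```

```bash
python3 -m crank '[-1,-0.028,-0.0415,0,0,-1,-0.028,-0.0415,0,0,-1,-0.028,-0.0415,0,0,-1,-0.028,-0.0415,0,0,-1,-0.028,-0.0415,0,0]'
python3 -m crank '[-1,-0.028,-0.0415,0,0,-1,-0.028,-0.0415,0,0,-1,-0.028,-0.0415,0,-9,-1,0,0,0,-9,-1,0,0,0,0]'
python3 - <<'E'
from h import *
togo([.647,-.007,.31]); snap("wrist","w5")
E
```

```text
clock: 5.4
position: [0.5615, 0.1149, 0.293]
ee_rot: [-0.02, 0.007, 1.0, -0.007]
wrist_force: [0.8, 0.8, -4.0]
finger_gap: 0.0144
clock: 6.02
position: [0.6404, -0.0184, 0.2711]
ee_rot: [-0.034, -0.15, 0.988, 0.001]
wrist_force: [0.1, 0.6, -4.2]
finger_gap: 0.0144
tool shift [-0.007   0.0094 -0.0393] pos [ 0.6404 -0.0184  0.2711] yawY 107.28 tilt 3.94
```

View pics/w5.png

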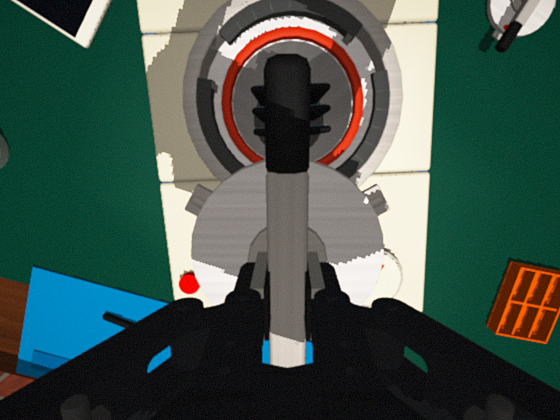

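Run:
```python
from h import *
p,K,C=load("w5")
cv2.imwrite("pics/w5c.png",cv2.resize(p[0:200,160:425,::-1],None,fx=3,fy=3,interpolation=cv2.INTER_CUBIC))
print("toolz",C[:3,3],T()[:3,2])
```

```text
toolz [ 0.5831007  -0.03763087  0.41828285] [-0.06853205 -0.00898397 -0.99760846]
```

View pics/w5c.png

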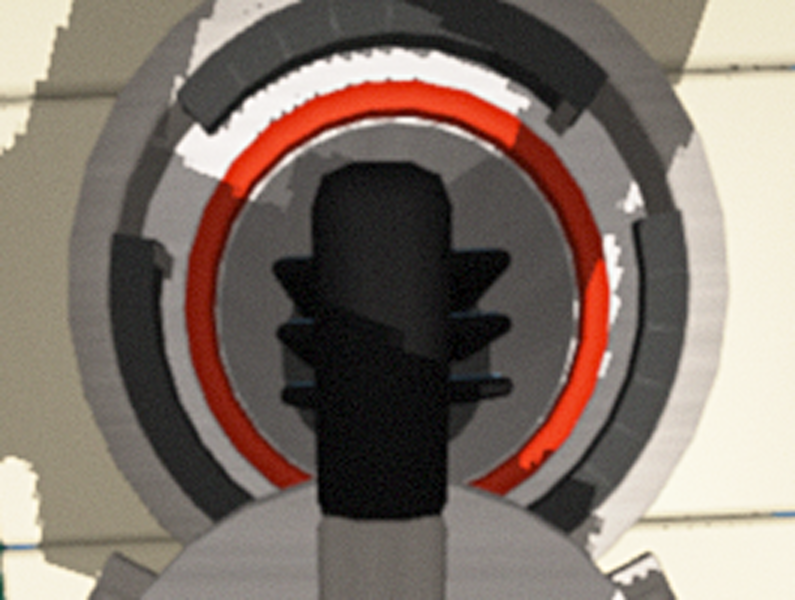

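Run:
```python
from h import *
from scipy.optimize import least_squares
p,K,C=load("w5")
def W(pts,z=.202): return np.array([ray(K,C,160+(u-1)/3,(v-1)/3,z) for u,v in pts])
def fit(P):
    f=least_squares(lambda q:np.hypot(P[:,0]-q[0],P[:,1]-q[1])-q[2],[.55,-.036,.06]); return f.x.round(4),(f.fun*1e3).round(1)
print(fit(W([(70,300),(72,250),(80,375),(728,290),(720,215),(712,390),(692,130),(110,130)])))
print(fit(W([(113,237),(111,300),(681,212),(688,290),(605,78),(180,85),(150,440),(655,440)])))
print("inner",fit(W([(208,132),(158,280),(172,370),(640,222),(642,290),(628,370),(575,112),(395,47),(300,70)])))
c=np.array([.551,-.036,0])
for nm,pp in dict(A=[(180,85),(113,237)],B=[(605,78),(681,212)],Ai=[(208,132),(158,240)],Bi=[(577,107),(640,220)]).items():
    for c in ([.551,-.036,0],[.553,-.036,0]):
        d=W(pp)-np.array(c); a=np.degrees(np.arctan2(d[:,1],d[:,0])); print(nm,a.round(1),a.mean().round(1),np.hypot(d[:,0],d[:,1]).round(4))
```

```text
(array([ 0.56  , -0.0384,  0.0692]), array([ 0.1,  0.1,  0.1,  0.1, -0. , -0.2,  0.2, -0.3]))
(array([ 0.5588, -0.0386,  0.0611]), array([ 0.2, -0.3,  0.1, -0.4, -0.6,  0.7, -0.5,  0.7]))
inner (array([ 0.5586, -0.0383,  0.0509]), array([ 1.2,  0.4, -0.3,  1.3, -0.3, -0.9,  0.7, -1.2, -1. ]))
A [-108.9  -79.2] -94.1 [0.0611 0.0649]
A [-110.7  -80.9] -95.8 [0.0618 0.0645]
B [153.4 120.4] 136.9 [0.0523 0.0547]
B [154.3 122.1] 138.2 [0.0541 0.0557]
Ai [-104.6  -79.7] -92.1 [0.0519 0.0556]
Ai [-106.7  -81.7] -94.2 [0.0524 0.0553]
Bi [153.6 120.8] 137.2 [0.0446 0.0461]
Bi [154.7 122.9] 138.8 [0.0464 0.0472]
```

```bash
python3 -m crank '[-1,0,0,-0.02,0,-1,0.02,0,0,0,-1,0,0,0,0]'
python3 - <<'E'
from h import *
togo([.647,-.007,.31]);print(T()[:3,2]); snap("wrist","w6"); snap("top","t6"); snap("scene","s6"); print(T()[:3,2])
E
```

```text
clock: 6.45
position: [0.6219, -0.0223, 0.2941]
ee_rot: [-0.035, -0.149, 0.988, 0.001]
wrist_force: [1.0, 0.3, -3.8]
finger_gap: 0.014
tool shift [-0.0274  0.0074 -0.0177] pos [ 0.6219 -0.0223  0.2941] yawY 107.14 tilt 3.97
[-0.06866225 -0.00896503 -0.99759968]
[-0.06812319 -0.00898403 -0.99763647]
```

View pics/w6.png

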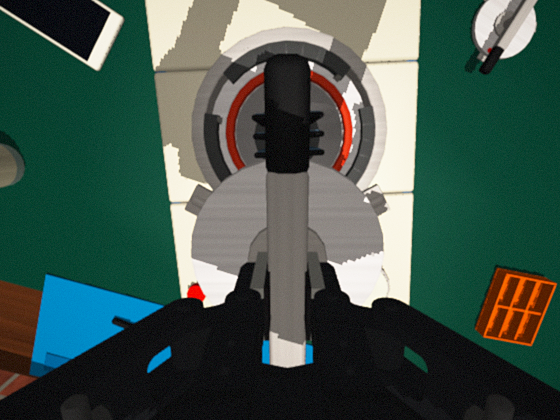

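View pics/t6.png

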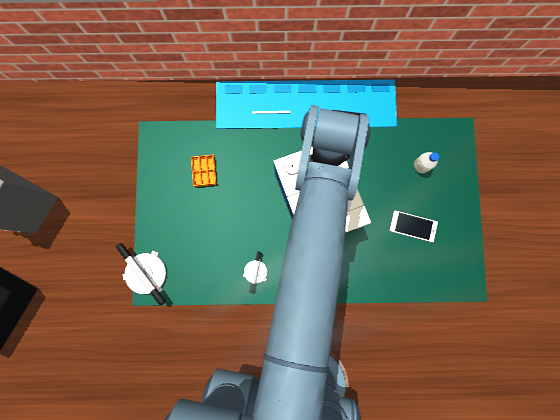

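View pics/s6.png

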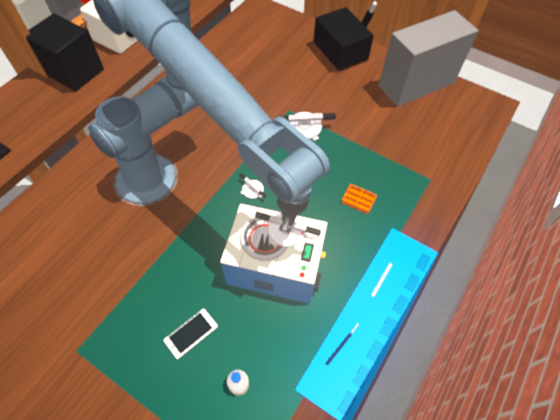

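```bash
python3 -m crank '[-1,0.0478,0.0147,0,0,-1,0.0478,0.0147,0,0,-1,0.0478,0.0147,0,0,-1,0.0478,0.0147,0,0,-1,0,0,0,0]'
python3 - <<'E'
from h import *
togo([.647,-.007,.31]);print(T()[:3,2])
E
```

```text
clock: 7.22
position: [0.4196, -0.0216, 0.3076]
ee_rot: [-0.034, -0.15, 0.988, 0.0]
wrist_force: [1.4, -0.7, -3.4]
finger_gap: 0.0147
tool shift [-0.2208 -0.0533 -0.0179] pos [ 0.4196 -0.0216  0.3076] yawY 107.22 tilt 3.91
[-0.06746197 -0.00952552 -0.99767637]
```

```bash
python3 -m crank '[-1,-0.0147,0.0478,0,0,-1,-0.0147,0.0478,0,0,-1,-0.0147,0.0478,0,0,-1,-0.0147,0.0478,0,0,-1,0,0,0,0]'
python3 - <<'E'
from h import *
togo([.647,-.007,.31]);print(T()[:3,2],monitor.state()["qpos"])
E
```

```text
clock: 7.85
position: [0.4238, 0.1852, 0.3088]
ee_rot: [-0.03, -0.148, 0.989, -0.0]
wrist_force: [-0.7, -0.4, -3.4]
finger_gap: 0.014
tool shift [-0.1567 -0.249  -0.0126] pos [0.4238 0.1852 0.3088] yawY 107.01 tilt 3.41
[-0.05871558 -0.00916605 -0.99823267] [ 1.65637677e-01 -2.31535643e-01  1.89683008e+00  6.40894327e-04
  1.53575654e+00 -1.70233068e+00]
```

```bash
python3 -m crank '[-1,0,0,0.055,0,-1,0,0,0.055,0,-1,0,0,0.055,0,-1,0,0,0,0]'
python3 - <<'E'
from h import *
togo([.647,-.007,.31]);print(T()[:3,2],monitor.state()["qpos"].round(4))
E
```

```text
clock: 8.35
position: [0.4192, 0.184, 0.1429]
ee_rot: [-0.026, -0.148, 0.989, -0.001]
wrist_force: [0.2, 0.0, -4.5]
finger_gap: 0.0142
tool shift [-0.153  -0.2482 -0.1768] pos [0.4192 0.184  0.1429] yawY 107.02 tilt 2.99
[-0.05136562 -0.00931257 -0.99863649] [ 1.6540e-01 -8.0400e-02  2.0768e+00 -8.0000e-04  1.1973e+00 -1.7022e+00]
```

```bash
python3 -m crank '[-1,0,0,-0.03,0,-1,0,0,-0.03,0,-1,0,0,-0.03,0,-1,0,0,-0.03,0,-1,0,0,-0.03,0]'
python3 - <<'E'
from h import *
togo([.647,-.007,.31]);print(T()[:3,2],monitor.state()["qpos"].round(4))
E
```

```text
clock: 8.98
position: [0.433, 0.1845, 0.3106]
ee_rot: [-0.018, -0.146, 0.989, -0.001]
wrist_force: [1.1, 0.7, -4.1]
finger_gap: 0.0141
tool shift [-0.1493 -0.2453 -0.0056] pos [0.433  0.1845 0.3106] yawY 106.83 tilt 2.09
[-0.03568525 -0.00755562 -0.99933452] [ 1.6230e-01 -2.2580e-01  1.8883e+00 -1.7000e-03  1.5156e+00 -1.7022e+00]
```

```bash
python3 -m crank '[-1,0,0,0.055,0,-1,0,0,0.055,0,-1,0,0,0.055,0,-1,0,0,0,0]'
python3 -m crank '[-1,0,0,-0.03,0,-1,0,0,-0.03,0,-1,0,0,-0.03,0,-1,0,0,-0.03,0,-1,0,0,-0.03,0]'
python3 - <<'E'
from h import *
togo([.647,-.007,.31]);print(T()[:3,2],monitor.state()["qpos"].round(4))
E
```

```text
clock: 9.48
position: [0.4416, 0.1843, 0.1626]
ee_rot: [-0.001, -0.145, 0.989, -0.001]
wrist_force: [-0.1, 0.2, -5.1]
finger_gap: 0.014
clock: 10.1
position: [0.4482, 0.1848, 0.3409]
ee_rot: [0.013, -0.144, 0.989, -0.001]
wrist_force: [0.7, -0.4, -3.1]
finger_gap: 0.014
tool shift [-0.1348 -0.2404  0.0359] pos [0.4482 0.1848 0.3409] yawY 106.6 tilt 1.54
[ 0.02690145  0.00138127 -0.99963714] [ 0.1583 -0.2436  1.8492 -0.0029  1.5092 -1.7022]
```

```bash
python3 -m crank '[-1,-0.015,-0.0267,0,0,-1,-0.015,-0.0267,0,0,-1,-0.015,-0.0267,0,0,-1,-0.015,-0.0267,0,0,-1,-0.015,-0.0267,0,0]'
python3 - <<'E'
from h import *
togo([.647,-.007,.31]);print(T()[:3,2],monitor.state()["qpos"].round(4))
E
```

```text
clock: 10.72
position: [0.5668, 0.0764, 0.3819]
ee_rot: [0.037, -0.146, 0.989, -0.004]
wrist_force: [0.2, 0.3, -3.6]
finger_gap: 0.0139
tool shift [-0.0474 -0.1016  0.0774] pos [0.5668 0.0764 0.3819] yawY 106.73 tilt 4.25
[ 0.07410351  0.00310322 -0.99724573] [-0.0679 -0.0673  1.6219  0.0081  1.5133 -1.9315]
```

```bash
cat > s.py <<'E'
from h import *
togo([.647,-.007,.31]);M=T();print("toolz",M[:2,2].round(4),"qd",monitor.state()["qd"].round(3))
E
for i in 1 2 ; do :; done
python3 -m crank '[-1,0,0,0,0]'; python3 s.py
python3 -m crank '[-1,0,0,0,0]'; python3 s.py
python3 -m crank '[-1,0,0,0.05,0]'; python3 s.py
python3 -m crank '[-1,0,0,0,0]'; python3 s.py
python3 -m crank '[-1,0,0,0,0]'; python3 s.py
```

```text
clock: 10.85
position: [0.5685, 0.0748, 0.3873]
ee_rot: [0.04, -0.144, 0.989, -0.005]
wrist_force: [0.3, 0.4, -4.0]
finger_gap: 0.0141
tool shift [-0.0456 -0.0991  0.0832] pos [0.5685 0.0748 0.3873] yawY 106.58 tilt 4.62
toolz [0.0805 0.0022] qd [ 0.019 -0.046 -0.028  0.016  0.037 -0.   ]
clock: 10.98
position: [0.5687, 0.0749, 0.3912]
ee_rot: [0.042, -0.144, 0.989, -0.005]
wrist_force: [-0.3, 0.4, -4.2]
finger_gap: 0.0139
tool shift [-0.0446 -0.0989  0.0873] pos [0.5687 0.0749 0.3912] yawY 106.56 tilt 4.88
toolz [0.0851 0.0021] qd [-0.008 -0.011 -0.033 -0.003  0.013  0.001]
clock: 11.1
position: [0.5755, 0.0753, 0.349]
ee_rot: [0.049, -0.145, 0.988, -0.007]
wrist_force: [-0.1, 0.1, -5.1]
finger_gap: 0.0143
tool shift [-0.0409 -0.0982  0.0458] pos [0.5755 0.0753 0.349 ] yawY 106.58 tilt 5.71
toolz [0.0994 0.0013] qd [ 0.009  0.224  0.571  0.003 -0.709  0.002]
clock: 11.22
position: [0.573, 0.0761, 0.3455]
ee_rot: [0.045, -0.145, 0.988, -0.006]
wrist_force: [-0.6, 0.4, -4.4]
finger_gap: 0.014
tool shift [-0.0436 -0.0999  0.0419] pos [0.573  0.0761 0.3455] yawY 106.64 tilt 5.23
toolz [0.0911 0.0021] qd [ 0.009 -0.077 -0.152  0.003 -0.003  0.001]
clock: 11.35
position: [0.5737, 0.0765, 0.3492]
ee_rot: [0.048, -0.145, 0.988, -0.006]
wrist_force: [0.7, -0.0, -3.2]
finger_gap: 0.0141
tool shift [-0.0422 -0.1     0.0459] pos [0.5737 0.0765 0.3492] yawY 106.68 tilt 5.51
toolz [0.096  0.0019] qd [0.007 0.005 0.036 0.003 0.019 0.   ]
```

```bash
for i in 1 2 3 4; do python3 -m crank '[-1,0,0,0,0]' >/dev/null; python3 s.py; done
```

```text
tool shift [-0.0414 -0.1001  0.0482] pos [0.574  0.0768 0.3514] yawY 106.7 tilt 5.66
toolz [0.0985 0.0018] qd [ 0.005 -0.019 -0.035  0.002  0.006 -0.001]
tool shift [-0.0407 -0.1     0.0503] pos [0.5744 0.0769 0.3533] yawY 106.71 tilt 5.81
toolz [0.1013 0.0016] qd [ 0.003 -0.009 -0.01   0.     0.006  0.   ]
tool shift [-0.0403 -0.0999  0.0513] pos [0.5747 0.0769 0.3542] yawY 106.71 tilt 5.89
toolz [0.1026 0.0015] qd [ 0.    -0.005 -0.008 -0.001  0.003 -0.   ]
tool shift [-0.0402 -0.0998  0.0516] pos [0.5747 0.0769 0.3546] yawY 106.71 tilt 5.91
toolz [0.103  0.0015] qd [ 0.    -0.002 -0.003  0.     0.003  0.002]
```

```bash
python3 -m crank '[-1,0,0,-0.05,0,-1,0,0,0,0,-1,0,0,0,0,-1,0,0,0,0,-1,0,0,0,0]' >/dev/null; python3 s.py
python3 -m crank '[-1,0.05,0,0,0,-1,0,0,0,0,-1,0,0,0,0,-1,0,0,0,0,-1,0,0,0,0]' >/dev/null; python3 s.py
python3 -m crank '[-1,-0.05,0,0,0,-1,0,0,0,0,-1,0,0,0,0,-1,0,0,0,0,-1,0,0,0,0]' >/dev/null; python3 s.py
```

```text
tool shift [-0.0421 -0.1003  0.0982] pos [0.5686 0.0767 0.4012] yawY 106.7 tilt 5.53
toolz [0.0964 0.0019] qd [ 0.001  0.005  0.004 -0.    -0.002  0.001]
tool shift [-0.0936 -0.1007  0.0934] pos [0.5204 0.0621 0.3925] yawY 106.73 tilt 5.18
toolz [0.0903 0.0025] qd [ 0.     0.007 -0.01   0.001 -0.003 -0.   ]
tool shift [-0.0428 -0.1008  0.0924] pos [0.5691 0.0769 0.3961] yawY 106.73 tilt 5.08
toolz [0.0884 0.0023] qd [-0.002 -0.007  0.002 -0.001 -0.    -0.002]
```

```bash
python3 -m crank '[-1,0.05,0,0,0,-1,0.05,0,0,0,-1,0.05,0,0,0,-1,0,0,0,0,-1,0,0,0,0]' >/dev/null; python3 s.py
python3 -m crank '[-1,-0.05,0,0,0,-1,-0.05,0,0,0,-1,-0.05,0,0,0,-1,0,0,0,0,-1,0,0,0,0]' >/dev/null; python3 s.py
python3 -m crank '[-1,0,0,0.05,0,-1,0,0,0.05,0,-1,0,0,0,0,-1,0,0,0,0,-1,0,0,0,0]' >/dev/null; python3 s.py
```

```text
tool shift [-0.1975 -0.1005  0.0943] pos [0.4211 0.0323 0.3837] yawY 106.69 tilt 5.31
toolz [0.0926 0.0005] qd [-0.007 -0.033  0.024 -0.002  0.007 -0.002]
tool shift [-0.0396 -0.1008  0.0933] pos [0.5716 0.0781 0.3966] yawY 106.76 tilt 5.32
toolz [ 0.0927 -0.0001] qd [ 0.008  0.041 -0.023  0.001 -0.01   0.001]
tool shift [-0.0381 -0.0998 -0.0003] pos [0.5821 0.0776 0.3028] yawY 106.71 tilt 6.0
toolz [ 0.1045 -0.001 ] qd [ 0.001 -0.02  -0.029  0.     0.004 -0.   ]
```

```bash
python3 -m crank '[-1,0,0,-0.06,0,-1,0,0,-0.06,0,-1,0,0,0,0,-1,0,0,0,0,-1,0,0,0,0]' >/dev/null; python3 s.py
for i in 1 2; do python3 -m crank '[-1,0,0,0.015,0,-1,0,0,0.015,0,-1,0,0,0.015,0,-1,0,0,0.015,0,-1,0,0,0,0]' >/dev/null; python3 s.py; done
```

```text
tool shift [-0.0363 -0.0991  0.13  ] pos [0.5692 0.0776 0.4317] yawY 106.68 tilt 6.55
toolz [ 0.1141 -0.0016] qd [ 0.     0.005  0.02   0.001  0.    -0.   ]
tool shift [-0.0397 -0.1002  0.058 ] pos [0.5745 0.0775 0.3608] yawY 106.69 tilt 5.88
toolz [ 0.1025 -0.0009] qd [ 0.001 -0.007 -0.021 -0.002 -0.009  0.   ]
tool shift [-0.0395 -0.1001 -0.0059] pos [0.5813 0.0774 0.2972] yawY 106.69 tilt 5.92
toolz [ 0.1031 -0.0009] qd [-0.001 -0.012 -0.023  0.001 -0.009  0.001]
```

```bash
cat > q.py <<'E'
from h import *
s=monitor.state();M=T();q=s["qpos"];print(M[:3,3].round(4),"tz",M[:2,2].round(4),"q235",q[[1,2,4]].round(4),"qd",s["qd"][[1,2,4]].round(3),"eff",s["effort"][[1,2,4]].round(2))
E
Z='python3 -m crank [-1,0,0,0,0]'
for i in 1 2 3 4; do $Z >/dev/null; done; python3 q.py
python3 -m crank '[-1,0,0,0.03,0]' >/dev/null; python3 q.py
for i in 1 2 3 4 5; do $Z >/dev/null;python3 q.py; done
python3 -m crank '[-1,0,0,-0.03,0]' >/dev/null; python3 q.py
for i in 1 2 3 4 5; do $Z >/dev/null;python3 q.py; done
```

```text
[0.5823 0.0774 0.2994] tz [ 0.107  -0.0012] q235 [-0.0141  1.718   1.3306] qd [-0.002 -0.006  0.003] eff [-35.56 -36.19  -0.37]
[0.5875 0.0773 0.273 ] tz [ 0.1145 -0.0016] q235 [0.0115 1.7407 1.2747] qd [ 0.249  0.252 -0.442] eff [-38.53 -36.75   0.11]
[0.5859 0.0774 0.2701] tz [ 0.1086 -0.0013] q235 [0.0133 1.7439 1.2757] qd [-0.043 -0.077 -0.009] eff [-36.58 -36.23  -0.54]
[0.5866 0.0773 0.2718] tz [ 0.111  -0.0015] q235 [0.0124 1.7419 1.2762] qd [0.007 0.023 0.009] eff [-35.2  -34.67  -0.36]
[0.5869 0.0773 0.2728] tz [ 0.1124 -0.0015] q235 [0.0116 1.7408 1.2767] qd [-0.008 -0.019  0.003] eff [-36.06 -35.59  -0.38]
[0.5873 0.0773 0.2739] tz [ 0.114  -0.0016] q235 [0.0108 1.7397 1.277 ] qd [-0.004 -0.005  0.007] eff [-36.09 -35.64  -0.39]
[0.5875 0.0773 0.2746] tz [ 0.115  -0.0017] q235 [0.0103 1.7391 1.2771] qd [-0.005 -0.005  0.002] eff [-36.26 -35.82  -0.4 ]
[0.5826 0.0774 0.3018] tz [ 0.1089 -0.0013] q235 [-0.0159  1.7156  1.3328] qd [-0.251 -0.259  0.439] eff [-33.91 -35.02  -0.78]
[0.5841 0.0773 0.3052] tz [ 0.1155 -0.0017] q235 [-0.0181  1.712   1.3321] qd [0.041 0.076 0.005] eff [-35.22 -35.79  -0.23]
[0.5836 0.0774 0.3037] tz [ 0.1135 -0.0016] q235 [-0.0173  1.7138  1.3315] qd [-0.013 -0.023 -0.007] eff [-36.68 -37.4   -0.42]
[0.5833 0.0774 0.3027] tz [ 0.1122 -0.0015] q235 [-0.0166  1.7149  1.331 ] qd [ 0.009  0.018 -0.   ] eff [-35.79 -36.47  -0.4 ]
[0.583  0.0774 0.3015] tz [ 0.1104 -0.0014] q235 [-0.0158  1.716   1.3308] qd [ 0.005  0.003 -0.003] eff [-35.75 -36.4   -0.39]
[0.5827 0.0774 0.3008] tz [ 0.1094 -0.0013] q235 [-0.0152  1.7167  1.3307] qd [ 0.005  0.007 -0.003] eff [-35.56 -36.21  -0.38]
```

```bash
python3 -m crank '[-1,0,0,-0.055,0,-1,0,0,-0.055,0,-1,0,0,-0.055,0]' >/dev/null; python3 q.py
python3 -m crank '[-1,0,0,0,0]' >/dev/null; python3 q.py
python3 -m crank '[-1,0,0,0.03,0,-1,0,0,0.03,0,-1,0,0,0.03,0,-1,0,0,0.03,0,-1,0,0,0.03,0]' >/dev/null; python3 q.py
python3 -m crank '[-1,0,0,0,0]' >/dev/null; python3 q.py;python3 -m crank '[-1,0,0,0,0]' >/dev/null; python3 q.py; python3 -c "from h import *;print(monitor.state()['clock'])"
```

```text
[0.5628 0.0776 0.4605] tz [ 0.0939 -0.0004] q235 [-0.0942  1.5105  1.6315] qd [-0.114 -0.686  0.792] eff [-33.41 -35.02  -0.8 ]
[0.5639 0.0776 0.4671] tz [ 0.1053 -0.001 ] q235 [-0.0978  1.5028  1.6313] qd [0.039 0.103 0.   ] eff [-32.77 -37.44  -0.18]
[0.5788 0.0774 0.3079] tz [ 0.1011 -0.0008] q235 [-0.024   1.7123  1.3522] qd [ 0.193  0.286 -0.456] eff [-36.64 -36.98   0.08]
[0.5765 0.0775 0.3025] tz [ 0.0917 -0.0002] q235 [-0.0208  1.7184  1.3523] qd [-0.02  -0.04  -0.011] eff [-35.13 -36.16  -0.46]
[0.5766 0.0776 0.3029] tz [ 0.0922 -0.0003] q235 [-0.0209  1.7178  1.3526] qd [0.012 0.025 0.001] eff [-33.96 -34.88  -0.28]
20.85
```

```bash
for k in 1 2 ; do
python3 -m crank '[-1,0,0,-0.06,0,-1,0,0,-0.06,0,-1,0,0,-0.06,0,-1,0,0,-0.06,0]' >/dev/null; python3 q.py
python3 -m crank '[-1,0,0,0.03,0,-1,0,0,0.03,0,-1,0,0,0.03,0,-1,0,0,0.03,0]' >/dev/null; python3 -m crank '[-1,0,0,0.03,0,-1,0,0,0.03,0,-1,0,0,0.03,0]' >/dev/null;python3 q.py
done
```

```text
[0.5526 0.0776 0.5455] tz [0.0865 0.0001] q235 [-0.0911  1.3578  1.7885] qd [ 0.047 -0.921  0.858] eff [-33.99 -33.77  -0.8 ]
[0.5796 0.0773 0.3589] tz [ 0.1322 -0.0029] q235 [-0.0639  1.6617  1.4113] qd [ 0.136  0.277 -0.439] eff [-35.24 -37.69  -0.06]
[0.5452 0.0781 0.5914] tz [ 0.109  -0.0014] q235 [-0.0973  1.2823  1.8475] qd [ 0.117 -0.998  0.873] eff [-33.2  -32.73  -0.89]
[0.5747 0.0776 0.4054] tz [ 0.1541 -0.0042] q235 [-0.1005  1.616   1.4715] qd [ 0.101  0.31  -0.432] eff [-33.85 -38.17  -0.14]
```

```bash
python3 -m crank '[-1,0,0,-0.03,0,-1,0,0,-0.03,0,-1,0,0,-0.03,0,-1,0,0,-0.03,0,-1,0,0,0,0]' >/dev/null; python3 q.py
python3 -m crank '[-1,0,0,0.06,0,-1,0,0,0.06,0,-1,0,0,0.06,0,-1,0,0,-0.03,0]' >/dev/null;python3 q.py
python3 -m crank '[-1,0,0,-0.03,0,-1,0,0,-0.03,0,-1,0,0,-0.03,0,-1,0,0,-0.03,0]' >/dev/null;python3 q.py
python3 -m crank '[-1,0,0,0,0,-1,0,0,0,0]' >/dev/null;python3 q.py
```

```text
[0.5544 0.0783 0.5301] tz [ 0.1565 -0.0044] q235 [-0.1358  1.43    1.6903] qd [0.015 0.05  0.003] eff [-30.73 -37.17  -0.44]
[0.5744 0.0778 0.3671] tz [ 0.1429 -0.0035] q235 [-0.0858  1.6687  1.4153] qd [-0.24  -0.436  0.395] eff [-32.98 -35.58  -1.04]
[0.5549 0.0784 0.4804] tz [ 0.1305 -0.0027] q235 [-0.1326  1.5127  1.6307] qd [-0.05  -0.367  0.428] eff [-31.49 -36.23  -0.75]
[0.555  0.0784 0.48  ] tz [ 0.132  -0.0028] q235 [-0.1334  1.5142  1.6286] qd [-0.005 -0.008 -0.006] eff [-32.87 -38.65  -0.46]
```

```bash
for k in 1 2 3; do
python3 -m crank '[-1,0,0,0.06,0,-1,0,0,0.06,0,-1,0,0,-0.04,0,-1,0,0,-0.03,0,-1,0,0,-0.03,0]' >/dev/null;python3 q.py
done
python3 -m crank '[-1,0,0,0,0]' >/dev/null;python3 q.py
```

```text
[0.5514 0.0786 0.4334] tz [ 0.0926 -0.0003] q235 [-0.1217  1.5831  1.5877] qd [-0.077 -0.354  0.421] eff [-31.63 -35.9   -0.59]
[0.5476 0.0789 0.3951] tz [0.065  0.0015] q235 [-0.1104  1.6387  1.5484] qd [-0.098 -0.334  0.425] eff [-31.84 -35.83  -0.5 ]
[0.5429 0.0792 0.3583] tz [0.0408 0.0031] q235 [-0.0973  1.6907  1.5077] qd [-0.122 -0.313  0.428] eff [-31.93 -35.55  -0.42]
[0.5435 0.0792 0.3592] tz [0.0439 0.0029] q235 [-0.0981  1.6899  1.5061] qd [ 0.035  0.09  -0.003] eff [-3.279e+01 -3.714e+01 -1.000e-02]
```

```bash
python3 -m crank '[-1,0,0,0.06,0,-1,0,0,0.06,0,-1,0,0,-0.04,0,-1,0,0,-0.03,0,-1,0,0,-0.03,0]' >/dev/null;python3 q.py
python3 -m crank '[-1,0,0,0,0,-1,0,0,0,0]' >/dev/null;python3 q.py; python3 s.py;  python3 -c "from h import *;print(monitor.state()['clock'])"
```

```text
[0.5352 0.0797 0.3145] tz [0.0094 0.0051] q235 [-0.0776  1.7496  1.4605] qd [-0.146 -0.284  0.43 ] eff [-31.99 -34.99  -0.31]
[0.5345 0.0798 0.3111] tz [0.0068 0.0053] q235 [-0.076   1.7541  1.457 ] qd [-0.001 -0.    -0.013] eff [-3.380e+01 -3.717e+01 -3.000e-02]
tool shift [-0.0828 -0.1155  0.0014] pos [0.5345 0.0798 0.3111] yawY 106.73 tilt 0.49
toolz [0.0068 0.0053] qd [-0.001 -0.001 -0.    -0.002 -0.013 -0.   ]
28.35
```

```bash
python3 -c "
from h import *
snap('wrist','w7')"
```

```text
(no output)
```

View pics/w7.png

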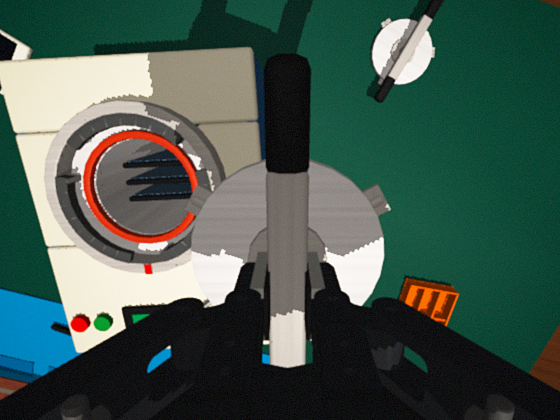

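The collar is well visible at about (135,183), with its red mark at (148,268). The lid is still held squarely at (287,245).

Run:
```python
from h import *
p,K,C=load("w7")
cv2.imwrite("pics/w7c.png",cv2.resize(p[90:280,35:225,::-1],None,fx=4,fy=4,interpolation=cv2.INTER_CUBIC)[:800])
```

```text
(no output)
```

View pics/w7c.png

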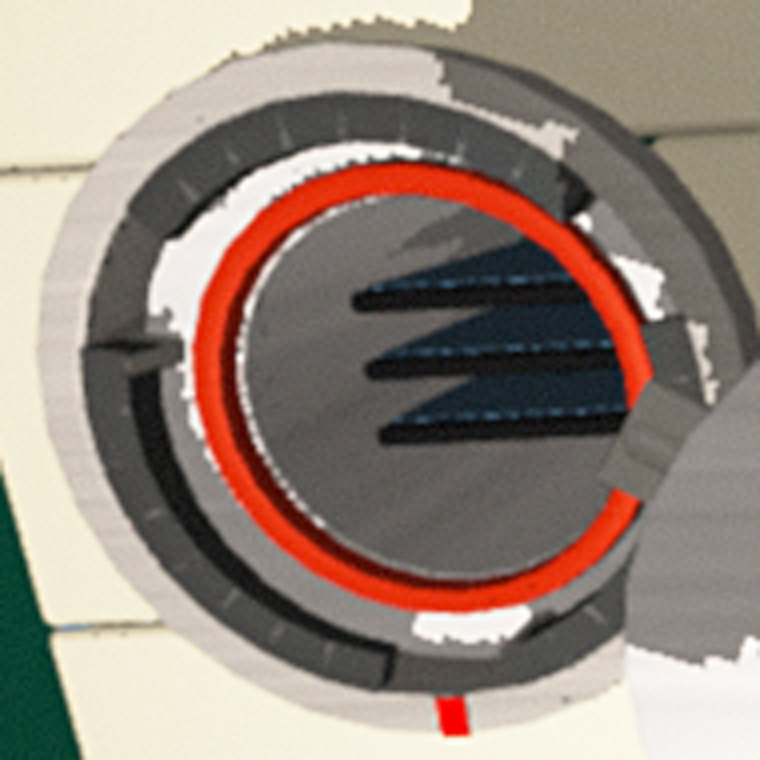

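Run:
```python
from h import *
from scipy.optimize import least_squares
p,K,C=load("w7"); M=T(); H=np.load("H.npy")
def W(pts,z=.202): return np.array([ray(K,C,35+(u-1.5)/4,90+(v-1.5)/4,z) for u,v in pts])
def fit(P,R=None):
    f=least_squares(lambda q:np.hypot(P[:,0]-q[0],P[:,1]-q[1])-(q[2] if R is None else R),[.55,-.036,.06]); return f.x.round(4),(f.fun*1e3).round(1)
o=[(40,330),(55,235),(130,130),(215,70),(340,42),(400,45),(60,460),(250,682),(440,732)]
b=[(82,345),(130,212),(385,690),(200,125),(300,95),(400,95),(500,130),(95,450),(150,560),(250,640),(310,668)]
i=[(172,236),(300,155),(400,150),(132,400),(150,460),(200,540),(270,600),(385,650)]
for n,q in dict(o=o,b=b,i=i).items(): print(n,fit(W(q)))
cx=fit(W(o))[0]
g=W([(453,715)])[0]-np.array([cx[0],cx[1],.202]); print("mark",np.degrees(np.arctan2(g[1],g[0])),np.hypot(g[0],g[1]))
for c in (cx,fit(W(b))[0]):
  d=W([(82,345),(130,212),(385,690)])-np.array([c[0],c[1],.202]); print(np.degrees(np.arctan2(d[:,1],d[:,0])).round(1))
# lid in world at this image
hp=[rayT(K,H,u,v,.0119) for u,v in((191.5,250),(384,250),(287,158.5))]; print(np.array(hp).round(4))
print("mark top view", )
```

```text
o (array([ 0.5579, -0.0384,  0.0695]), array([-0.1,  0.5, -0.5, -0.1,  0.1,  0.2, -0. ,  0.2, -0.2]))
b (array([ 0.558 , -0.0396,  0.0606]), array([-0.5, -1.5, -0. ,  1.1,  0.2,  0.2, -0.3,  0.1,  1.3, -0.1, -0.5]))
i (array([ 0.5579, -0.0393,  0.0509]), array([ 0.2, -0.3,  0. ,  0.5,  0.1, -0.3, -0.7,  0.6]))
mark 19.026913411119146 0.06541825927642905
[ -86.3 -113.9    6.3]
[ -86.3 -114.5    7.4]
[[ 0.005  -0.0485  0.0119]
 [ 0.0051  0.0498  0.0119]
 [ 0.0515  0.0003  0.0119]]
mark top view
```

```bash
python3 - <<'E'
from h import *
togo([.559,-.038,.30])
E
sed -i 's/\[.647,-.007,.31\]/[.559,-.038,.30]/' s.py
python3 -m crank '[-1,0.0035,-0.025,0,0,-1,0.0035,-0.025,0,0,-1,0.0035,-0.025,0,0,-1,0.0035,-0.025,0,0,-1,0,0,0,-3]' >/dev/null; python3 s.py; python3 -m crank '[-1,0,0,0,0,-1,0,0,0,0]' >/dev/null; python3 s.py
```

```text
tool shift [ 0.0106 -0.1198  0.0109] pos [0.5345 0.0798 0.3114] yawY 106.73 tilt 0.5
tool shift [-0.0057 -0.019  -0.    ] pos [ 0.5472 -0.0221  0.3002] yawY 109.88 tilt 0.6
toolz [-0.0066  0.008 ] qd [ 0.014  0.005  0.026  0.016 -0.002 -0.43 ]
tool shift [-0.0066 -0.0193 -0.0031] pos [ 0.5462 -0.022   0.2972] yawY 109.78 tilt 0.81
toolz [-0.0107  0.0091] qd [ 0.     0.006  0.01   0.003 -0.005  0.002]
```

```bash
python3 -m crank '[-1,-0.0066,-0.019,0,0,-1,0,0,0,0,-1,0,0,0,0]' >/dev/null; python3 s.py; python3 -m crank '[-1,0,0,0.02,0,-1,0,0,0.015,0,-1,0,0,0,0,-1,0,0,0,0,-1,0,0,0,0]' ; python3 s.py
```

```text
tool shift [ 0.0006  0.0005 -0.0038] pos [ 0.5597 -0.0382  0.2962] yawY 109.78 tilt 0.84
toolz [-0.0113  0.0092] qd [-0.008  0.011 -0.01  -0.005 -0.004 -0.001]
clock: 30.28
position: [0.5585, -0.0373, 0.2577]
ee_rot: [-0.006, -0.172, 0.985, 0.006]
wrist_force: [-0.1, 0.2, -3.9]
finger_gap: 0.014
tool shift [ 0.0002 -0.0003 -0.0423] pos [ 0.5585 -0.0373  0.2577] yawY 109.82 tilt 0.94
toolz [-0.0132  0.0098] qd [-0.    -0.001 -0.005 -0.     0.003  0.   ]
```

```bash
python3 -c "
from h import *
p,K,C=snap('wrist','w8'); cv2.imwrite('pics/w8c.png',cv2.resize(p[110:320,140:440,::-1],None,fx=2.6,fy=2.6,interpolation=cv2.INTER_CUBIC))
snap('scene','s8')
p=load('s8')[0];cv2.imwrite('pics/s8c.png',cv2.resize(p[180:300,210:340,::-1],None,fx=5,fy=5,interpolation=cv2.INTER_CUBIC))"
```

```text
(no output)
```

View pics/w8c.png

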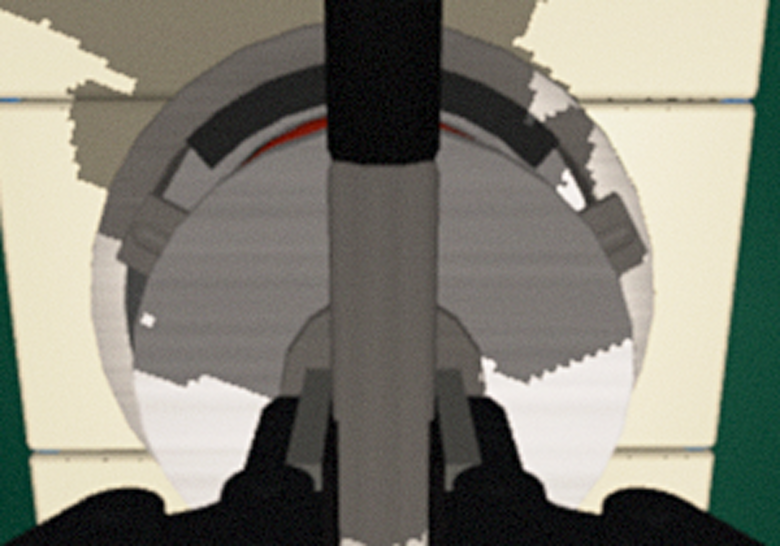

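View pics/s8c.png

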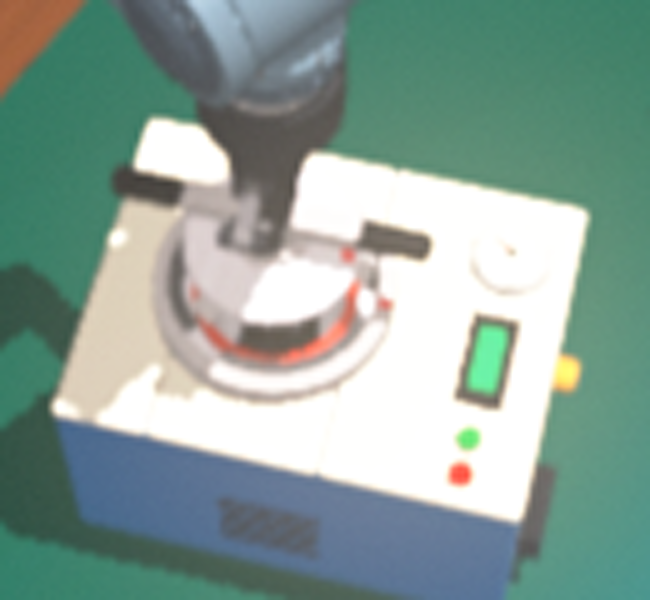

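Run:
```python
from h import *
from scipy.optimize import least_squares
p,K,C=load("w8"); H=np.load("H.npy"); M=T()
px=lambda u,v:(140+(u-.8)/2.6,110+(v-.8)/2.6)
def fit(P):
    f=least_squares(lambda q:np.hypot(P[:,0]-q[0],P[:,1]-q[1])-q[2],[0,0,.06]); return f.x.round(4),(f.fun*1e3).round(1)
o=[(92,290),(95,240),(108,185),(105,355),(200,75),(260,38),(653,290),(645,230),(615,155),(500,45),(648,330),(140,440)]
P=np.array([ray(K,C,*px(*q),.202) for q in o]); f=fit(P); print(f)
c=np.array([f[0][0],f[0][1],.202]); print("center tool",(np.linalg.inv(M)@np.append(c,1)).round(4))
g=np.array([ray(K,C,*px(*q),.202) for q in[(190,145),(212,165),(555,140),(545,165)]])-c; print("ledge ends",np.degrees(np.arctan2(g[:,1],g[:,0])).round(1),np.hypot(g[:,0],g[:,1]).round(4))
l=[(135,300),(137,340),(634,300),(633,340),(150,240),(185,195),(610,225),(575,185),(240,160),(530,155)]
Q=np.array([rayT(K,H,*px(*q),.0125) for q in l]); print("lid tool",fit(Q))
e=np.array([rayT(K,H,*px(*q),.0199) for q in [(150,232),(612,232)]]); print("ears",e.round(4))
```

```text
(array([-865.6845, -408.886 ,  957.8567]), array([  9.7,  -2.7, -15.6,  26.8, -38.7, -45.5,  23.3,   7.9, -11. ,
       -38.7,  33.7,  50.8]))
center tool [953.5208 -91.0145   6.9919   1.    ]
ledge ends [25.3 25.3 25.3 25.3] [957.8337 957.8389 957.8408 957.8465]
lid tool (array([0.0054, 0.0006, 0.0495]), array([ 0.3, -0.8,  0.2, -0.8,  1.3,  0.5,  1.1,  0.4, -1.5, -0.7]))
ears [[ 0.0299 -0.0457  0.0199]
 [ 0.0299  0.0454  0.0199]]
```

Run:
```python
from h import *
from scipy.optimize import least_squares
p,K,C=load("w8"); M=T()
px=lambda u,v:(140+(u-.8)/2.6,110+(v-.8)/2.6)
def fit(P):
    f=least_squares(lambda q:np.hypot(P[:,0]-q[0],P[:,1]-q[1])-q[2],[.55,-.038,.06]); return f.x.round(4),(f.fun*1e3).round(1)
o=[(92,290),(95,240),(108,185),(105,355),(200,75),(260,38),(653,290),(645,230),(615,155),(500,45),(648,330),(140,440)]
P=np.array([ray(K,C,*px(*q),.202) for q in o]); f=fit(P); print(f)
c=np.array([f[0][0],f[0][1],.202]); print("center tool",(np.linalg.inv(M)@np.append(c,1)).round(4))
g=np.array([ray(K,C,*px(*q),.202) for q in[(190,145),(212,165),(555,140),(545,165)]])-c; print("ledge ends",np.degrees(np.arctan2(g[:,1],g[:,0])).round(1),np.hypot(g[:,0],g[:,1]).round(4))
```

```text
(array([ 0.5571, -0.0395,  0.069 ]), array([-0.2, -0. ,  0.7, -1. , -0.4,  0.2,  0.3, -0.3, -0.4,  0.3,  0. ,
        0.7]))
center tool [ 0.0018 -0.0023  0.056   1.    ]
ledge ends [-113.6 -113.6  153.7  150.7] [0.0586 0.0518 0.0596 0.0541]
```

```bash
cat > f.py <<'E'
from h import *
s=monitor.state();M=T();print(round(s["clock"],2),M[:3,3].round(4),"tz",M[:2,2].round(4),"yaw",round(yaw(),2),"F",s["wrist_force"].round(1),"Mo",s["moment"].round(2))
E
python3 -m crank '[-1,-0.0006,-0.0015,0.01,0,-1,0,0,0.01,0,-1,0,0,0,0]'>/dev/null; python3 f.py
python3 -m crank '[-1,0,0,0.003,0,-1,0,0,0,0]'>/dev/null; python3 f.py
python3 -m crank '[-1,0,0,0.003,0,-1,0,0,0,0]'>/dev/null; python3 f.py
```

```text
30.75 [ 0.5596 -0.0385  0.2367] tz [-0.0123  0.0096] yaw 109.81 F [ 0.6 -0.1 -4.4] Mo [-0.02 -0.04 -0.02]
31.0 [ 0.5595 -0.0384  0.2334] tz [-0.0125  0.0097] yaw 109.8 F [-0.2  0.3 -3.9] Mo [-0.02  0.    0.03]
31.25 [ 0.5597 -0.0384  0.2305] tz [-0.0119  0.0094] yaw 109.81 F [ 0.2  0.4 -3.5] Mo [-0.02 -0.   -0.  ]
```

```bash
for i in 1 2 3; do python3 -m crank '[-1,0,0,0.002,0,-1,0,0,0,0]'>/dev/null; python3 f.py; done
```

```text
31.5 [ 0.5598 -0.0384  0.2286] tz [-0.0115  0.0094] yaw 109.81 F [-0.3 -0.1 -4.2] Mo [ 0.01 -0.02  0.01]
31.75 [ 0.5598 -0.0384  0.2265] tz [-0.0113  0.0093] yaw 109.81 F [-0.2  0.9 -4.2] Mo [-0.08 -0.02  0.  ]
32.0 [ 0.5598 -0.0384  0.2244] tz [-0.0113  0.0093] yaw 109.81 F [-0.9 -0.2 -4.8] Mo [-0.02 -0.02  0.  ]
```

Underside is now below the collar top with no contact force, so the ears appear to be passing through. I'll continue down.

```bash
for i in 1 2 3 4; do python3 -m crank '[-1,0,0,0.002,0,-1,0,0,0,0]'>/dev/null; python3 f.py; done
```

```text
32.25 [ 0.5598 -0.0384  0.2223] tz [-0.0113  0.0094] yaw 109.81 F [ 0.4  0.1 -3.3] Mo [-0.04  0.   -0.  ]
32.5 [ 0.5597 -0.0384  0.2201] tz [-0.0113  0.0093] yaw 109.81 F [-0.1 -0.  -4.5] Mo [-0.01 -0.02 -0.02]
32.75 [ 0.5597 -0.0383  0.218 ] tz [-0.0113  0.0093] yaw 109.81 F [-0.9 -0.1 -4.6] Mo [-0.01  0.   -0.01]
33.0 [ 0.5599 -0.0384  0.2161] tz [-0.0108  0.0091] yaw 109.81 F [ 0.5 -0.6 -4.1] Mo [-0.01  0.01 -0.04]
```

```bash
for i in 1 2 3; do python3 -m crank '[-1,0,0,0.0015,0,-1,0,0,0,0]'>/dev/null; python3 f.py; done
```

```text
33.25 [ 0.5604 -0.0385  0.2158] tz [-0.0093  0.0087] yaw 109.82 F [-0.4 -0.1 -3.2] Mo [-0.03 -0.03  0.01]
33.5 [ 0.5609 -0.0386  0.2156] tz [-0.0075  0.0082] yaw 109.82 F [-0.   0.  -1.3] Mo [0.05 0.05 0.04]
33.75 [ 0.5615 -0.0387  0.2155] tz [-0.0057  0.0076] yaw 109.83 F [-1.   0.6 -0. ] Mo [ 0.01  0.11 -0.03]
```

```bash
for i in 1 2 3; do python3 -m crank '[-1,0,-0.0002,0.0003,5,-1,0,0,0,0]'>/dev/null; python3 f.py; done
```

```text
34.0 [ 0.562  -0.0387  0.2154] tz [-0.0043  0.0077] yaw 104.75 F [-1.8 -0.2  1.2] Mo [-0.11  0.23 -0.07]
34.25 [ 0.562  -0.0387  0.2154] tz [-0.0044  0.008 ] yaw 99.85 F [-2.9 -0.6  1.1] Mo [-0.2   0.19 -0.1 ]
34.5 [ 0.562  -0.0387  0.2154] tz [-0.0045  0.0083] yaw 95.02 F [-3.  -0.4  1.6] Mo [-0.22  0.15 -0.15]
```

```bash
python3 -m crank '[-1,0.0015,0,0,0,-1,0,0,0,0,-1,0,0,0,0]'>/dev/null; python3 f.py;  for i in 1 2; do python3 -m crank '[-1,0,-0.0002,0,4,-1,0,0,0,0]'>/dev/null; python3 f.py; done
```

```text
34.88 [ 0.561  -0.0391  0.2153] tz [-0.0028  0.0079] yaw 95.23 F [ 0.1 -0.3  0.8] Mo [-0.05 -0.09  0.01]
35.12 [ 0.5613 -0.0393  0.2153] tz [-0.0019  0.008 ] yaw 91.22 F [-1.6 -1.   0.8] Mo [-0.11 -0.02 -0.04]
35.38 [ 0.5615 -0.0395  0.2152] tz [-0.0012  0.0078] yaw 87.31 F [-0.6  0.9  2.2] Mo [-0.08 -0.15 -0.06]
```

```bash
for i in 1 2 3; do python3 -m crank '[-1,0.0003,-0.0002,0,3,-1,0,0,0,0]'>/dev/null; python3 f.py; done
```

```text
35.62 [ 0.5613 -0.0397  0.2152] tz [-0.0008  0.0075] yaw 84.48 F [-0.  -0.5  1.6] Mo [-0.16 -0.15 -0.11]
35.88 [ 0.5611 -0.04    0.2152] tz [-0.0006  0.0071] yaw 81.65 F [0.4 0.4 1.3] Mo [-0.18 -0.21 -0.1 ]
36.12 [ 0.5608 -0.0402  0.2151] tz [-0.0006  0.0069] yaw 78.82 F [-0.3  0.7  0.6] Mo [-0.11 -0.31 -0.07]
```

```bash
for i in 1 2 3 4; do python3 -m crank '[-1,0.0002,0,0,3,-1,0,0,0,0]'>/dev/null; python3 f.py; done
```

```text
36.38 [ 0.5605 -0.0402  0.215 ] tz [-0.0007  0.0066] yaw 75.99 F [0.2 1.  0.4] Mo [-0.16 -0.33 -0.08]
36.62 [ 0.5603 -0.0403  0.215 ] tz [-0.0009  0.0062] yaw 73.2 F [0.  0.4 0. ] Mo [-0.14 -0.26 -0.1 ]
36.88 [ 0.56   -0.0404  0.2149] tz [-0.0012  0.0056] yaw 70.42 F [-0.3  1.3  0.4] Mo [-0.16 -0.27  0.  ]
37.12 [ 0.5599 -0.0405  0.2149] tz [-0.0012  0.0049] yaw 67.68 F [ 0.2  0.9 -0. ] Mo [-0.22 -0.28  0.12]
```

```bash
for i in 1 2 3; do python3 -m crank '[-1,0,0,0,1.2]'>/dev/null; python3 f.py; done
```

```text
37.25 [ 0.5598 -0.0405  0.2149] tz [-0.0014  0.0047] yaw 66.57 F [0.4 0.5 1.1] Mo [-0.22 -0.3   0.88]
37.38 [ 0.5598 -0.0405  0.2149] tz [-0.0015  0.0043] yaw 65.43 F [ 0.2 -0.7 -0.3] Mo [-0.2  -0.27  0.96]
37.5 [ 0.5598 -0.0405  0.2149] tz [-0.0016  0.004 ] yaw 64.23 F [-0.4 -0.4  1.3] Mo [-0.2  -0.34  1.16]
```

```bash
python3 -m crank '[-1,0,0,0,0]'>/dev/null; python3 f.py;  python3 -c "
from h import *
print(monitor.state()['finger_gap'])
p,K,C=snap('wrist','w9')"
```

```text
37.62 [ 0.5598 -0.0406  0.2148] tz [-0.0016  0.0039] yaw 64.23 F [ 0.4  0.8 -0.4] Mo [-0.25 -0.31  0.73]
0.013832837022945688
```

View pics/w9.png

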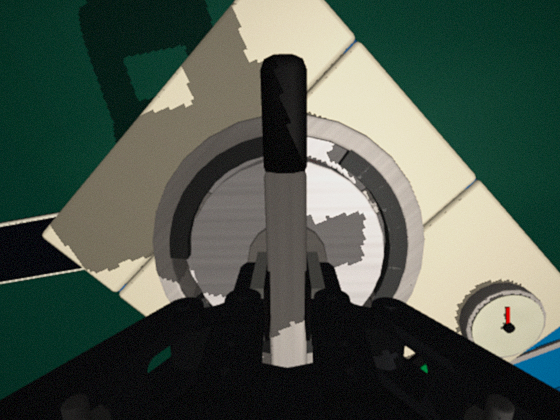

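```bash
for i in 1 2 3 4; do python3 -m crank '[-1,0,0,0,-3]'>/dev/null; python3 f.py; done; python3 -m crank '[-1,0,0,0,0]'>/dev/null; python3 f.py; for i in 1 2 3 4; do python3 -m crank '[-1,0,0,0,1.2]'>/dev/null; python3 f.py; done
```

```text
37.8 [ 0.5598 -0.0405  0.2149] tz [-0.0014  0.0049] yaw 67.04 F [ 0.6 -0.6  0.4] Mo [-0.28 -0.27 -1.01]
37.92 [ 0.56   -0.0405  0.2149] tz [-0.0008  0.006 ] yaw 69.85 F [0.8 1.1 0.2] Mo [-0.26 -0.36 -0.7 ]
38.05 [ 0.5601 -0.0406  0.215 ] tz [-0.0003  0.0068] yaw 72.71 F [0.3 0.2 0.4] Mo [-0.31 -0.27 -0.37]
38.17 [ 0.5601 -0.0408  0.215 ] tz [-0.0003  0.0072] yaw 75.6 F [-1.4 -0.2  0.5] Mo [-0.42 -0.14 -0.19]
38.3 [ 0.5601 -0.0409  0.215 ] tz [-0.0003  0.0076] yaw 75.49 F [0.2 0.6 0.6] Mo [-0.26 -0.15  0.18]
38.42 [ 0.5601 -0.0408  0.215 ] tz [-0.0002  0.0079] yaw 74.15 F [-0.   0.2  0. ] Mo [-0.25 -0.31  0.3 ]
38.55 [ 0.5601 -0.0408  0.215 ] tz [-0.0002  0.0079] yaw 72.85 F [-0.6  0.1  0.9] Mo [-0.31 -0.23  0.37]
38.67 [ 0.56   -0.0408  0.215 ] tz [-0.0004  0.0077] yaw 71.58 F [0.6 0.1 0.6] Mo [-0.35 -0.26  0.47]
38.8 [ 0.56   -0.0408  0.2149] tz [-0.0005  0.0074] yaw 70.32 F [ 0.3  0.8 -0.1] Mo [-0.32 -0.25  0.52]
```

```bash
for i in 1 ; do python3 -m crank '[-1,0,0,0,1.2]'>/dev/null; python3 f.py; done
```

```text
38.92 [ 0.56   -0.0408  0.2149] tz [-0.0006  0.0073] yaw 69.06 F [ 0.1  0.1 -0.2] Mo [-0.38 -0.21  0.66]
```

```bash
for i in 1 ; do python3 -m crank '[-1,0,0,0,0.7]'>/dev/null; python3 f.py; done; python3 -m crank '[-1,0,0,0,0]'>/dev/null; python3 f.py
```

```text
39.05 [ 0.5599 -0.0408  0.2149] tz [-0.0008  0.0071] yaw 68.33 F [-0.2  0.2  0.8] Mo [-0.3  -0.25  0.69]
39.17 [ 0.56   -0.0408  0.2149] tz [-0.0007  0.0071] yaw 68.31 F [-0.4 -0.5 -0. ] Mo [-0.32 -0.17  0.49]
```

```bash
python3 -m crank '[0,0,0,0,0,0,0,0,0,0,0,0,0,0,0,0,0,0,0,0]'; python3 f.py;python3 -c "
from h import *
p,K,C=snap('wrist','w10')"
```

```text
clock: 39.67
position: [0.5593, -0.0404, 0.2144]
ee_rot: [-0.002, 0.19, 0.982, 0.004]
wrist_force: [0.5, -0.3, -0.6]
finger_gap: 0.0426
39.67 [ 0.5593 -0.0404  0.2144] tz [-0.0027  0.0096] yaw 68.09 F [ 0.5 -0.3 -0.6] Mo [ 0.05  0.04 -0.03]
```

View pics/w10.png

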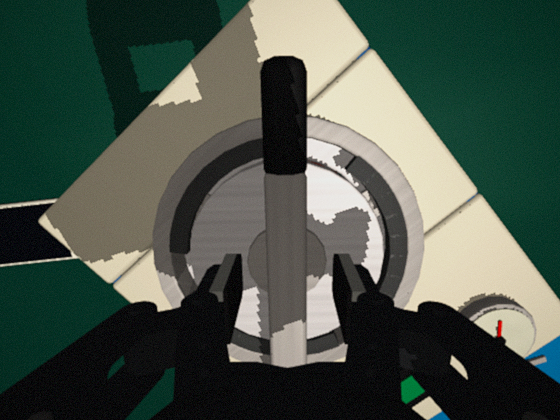

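Run:
```python
from h import *
p,K,C=load("w10"); H=np.load("H.npy")
g=cv2.cvtColor(p,cv2.COLOR_RGB2GRAY)
a=rayT(K,H,284,75,-.024);b=rayT(K,H,284.5,160,-.024);c=rayT(K,H,287,340,-.024)
print(a.round(4),b.round(4),c.round(4), np.degrees(np.arctan2((a-c)[1],(a-c)[0])))
cv2.imwrite("pics/w10c.png",cv2.resize(p[50:370,230:340,::-1],None,fx=5,fy=1.8))
```

```text
[ 0.084  -0.0007 -0.024 ] [ 0.0554 -0.0006 -0.024 ] [-0.0212  0.0003 -0.024 ] -0.5419558905609027
```

View pics/w10c.png

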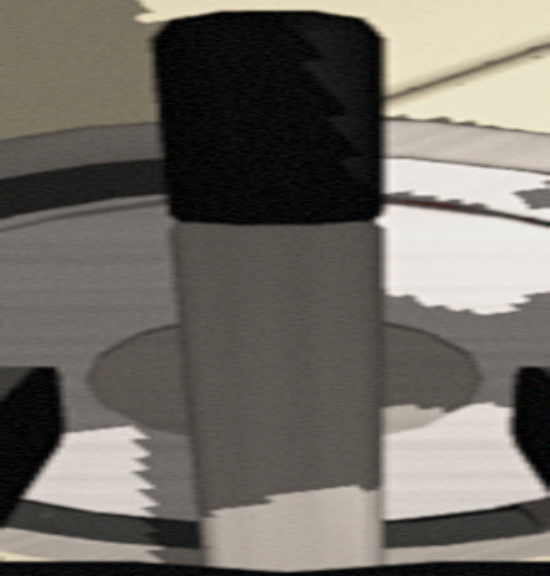

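```bash
python3 -m crank '[-1,0,0,0,-0.5,-1,0,0,0,0,-1,0,0,0,0,-1,0,0,0,0]' 100; python3 f.py;for i in 1 2 3 4; do python3 -m crank '[-1,0,0,0,0.3]'>/dev/null; python3 f.py; done
```

```text
clock: 40.22
position: [0.5593, -0.0405, 0.2147]
ee_rot: [-0.002, 0.185, 0.983, 0.004]
wrist_force: [0.2, -0.2, 0.4]
finger_gap: 0.0143
40.23 [ 0.5593 -0.0405  0.2147] tz [-0.0027  0.0092] yaw 68.64 F [ 0.2 -0.2  0.4] Mo [-0.08  0.02  0.04]
40.35 [ 0.5594 -0.0405  0.2147] tz [-0.0027  0.009 ] yaw 68.36 F [-0.9  0.3  0.3] Mo [-0.12  0.01  0.32]
40.48 [ 0.5594 -0.0405  0.2147] tz [-0.0027  0.0088] yaw 68.09 F [ 0.6 -0.8  0.7] Mo [-0.13  0.03  0.5 ]
40.6 [ 0.5594 -0.0405  0.2147] tz [-0.0027  0.0085] yaw 67.83 F [-0.3 -0.2  0.3] Mo [-0.01  0.08  0.72]
40.73 [ 0.5594 -0.0405  0.2147] tz [-0.0028  0.0083] yaw 67.57 F [-0.6 -0.1  0.3] Mo [-0.11  0.05  0.75]
```

```bash
python3 -m crank '[0,0,0,0,0,0,0,0,0,0,0,0,0,0,0,0,0,0,-0.01,0,0,0,0,-0.02,0]'; python3 f.py; python3 -m crank '[0,0,0,-0.03,0,0,0,0,-0.03,0,0,0,0,-0.03,0,0,0,0,-0.03,0,0,0,0,0,0]'; python3 f.py;python3 -c "
from h import *
p,K,C=snap('wrist','w11'); snap('scene','s11')
p=load('s11')[0];cv2.imwrite('pics/s11c.png',cv2.resize(p[180:300,210:340,::-1],None,fx=5,fy=5,interpolation=cv2.INTER_CUBIC))"
```

```text
clock: 41.35
position: [0.5585, -0.0405, 0.2442]
ee_rot: [-0.004, 0.196, 0.981, 0.005]
wrist_force: [0.4, -0.6, -0.4]
finger_gap: 0.0426
41.35 [ 0.5585 -0.0405  0.2442] tz [-0.0061  0.0105] yaw 67.35 F [ 0.4 -0.6 -0.4] Mo [-0.04  0.    0.02]
clock: 41.98
position: [0.56, -0.042, 0.3742]
ee_rot: [-0.0, 0.197, 0.98, 0.004]
wrist_force: [-0.4, -0.4, -0.4]
finger_gap: 0.0424
41.98 [ 0.56   -0.042   0.3742] tz [0.0017 0.0087] yaw 67.29 F [-0.4 -0.4 -0.4] Mo [ 0.01  0.03 -0.01]
```

View pics/w11.png

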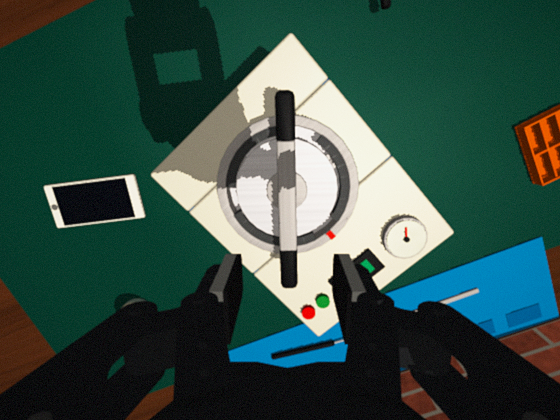

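View pics/s11c.png

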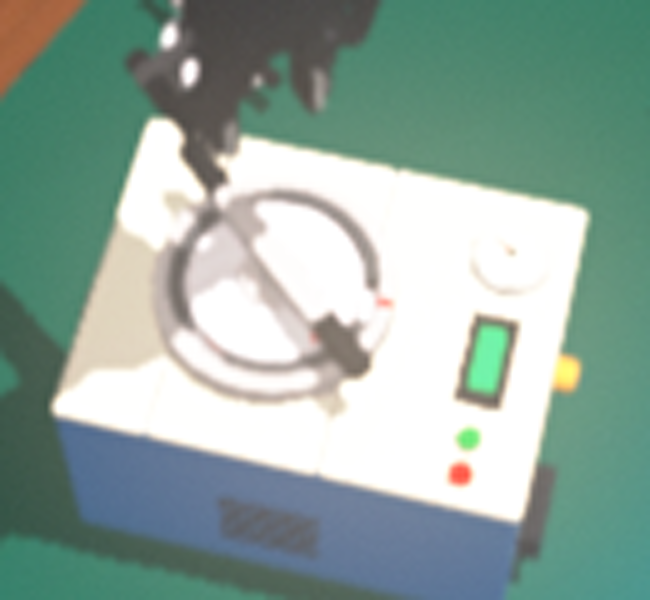

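Run:
```python
from h import *
from bench import close_job
print(monitor.state()["clock"], close_job())
```

```text
the job is handed in; nothing more can be done
42.075 None
```

The lid is in the chamber's collar, twisted clockwise to hand-tight and released. I handed the job in at 42 s of the 72 s allowed, and no verdict was given.

**What I did**
- I picked up the middle-sized lid, lowered it through the gaps with no contact force, and set it on the seal.
- The ramps began to bear after roughly 35 to 38 degrees of turn. On the first try I overshot: the wrist moment read up to about 1.16 N m, above the 0.85 N m overtightening limit.
- I backed the lid off about 11 degrees and tightened it again more slowly, to 0.69 N m.
- I then let go, gripped again and turned it in 0.3-degree steps. It gave way at 0.72 to 0.75 N m, inside the 0.5 to 0.8 N m range, so I released it there.

**Last checks**
- **Seating:** in the wrist picture the disc and collar share a centre to within about 1 mm.
- **Height:** the bar works out at about 29 mm above the collar top. I calculated this from the arm's position, since the lid's height was not measured directly.
- **Force on the seal:** I never measured this directly. I only have the turning moment, which includes some friction.
- **Bystanders:** nothing was moved near the phone, bottle or tray. The phone and tray are in view in the last wrist picture, but I did not measure any of the three again.

**Other things that went wrong**
- **Tool tilt:** fast moves tilted the tool by up to about 9 degrees in mid-air. I worked that back to under 1 degree before lowering the lid, which took about 20 s.
- **Chamber position:** the top camera put the chamber about 5 mm from where the wrist camera put it. I used the wrist values, and the lid going in without contact agreed with them.

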